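# Put the graphite plates away in the lidded chest

### The arm

A 6-joint arm with a two-finger parallel gripper is mounted at the origin on the work surface. World frame = base frame: x ahead of the robot, y to its left, z up, the work surface at z = 0. Lengths are in m, angles in degrees, forces in N, time in s.
With the tool pointing down it reaches from about 0.3 to 0.75 m from the base axis. Payload 8.5 kg.
Tool frame: the origin (TCP) lies at the very end of the fingers, on their centre line; the grasp point (between the pads) lies 19 mm behind it (env.grasp_offset is the distance from the TCP to the grasp point, in m); y points along the fingers, z is the direction in which the jaws open and shut, and the axes are right-handed (so a half turn about y gives the same grasp; the last joint's range is limited). The gripper opens to 85 mm and grips with 20 to 120 N. Pads are 22 mm wide; open, the fingers measure 114 mm over their backs; the gripper's body (76 mm by 85 mm) begins 54 mm behind the grasp point. The pads swing forward as they close: fully open they stand 13 mm farther back than shut.
Start: joints at [56.706, 21.807, 74.336, -0, 83.858, -12.336], TCP at [0.197, 0.514, 0.231] pointing down, gripper open.
Joint ranges: [-178.18, 178.18], [-50.72, 133.34], [12.68, 142.11], [-81.47, 261.47], [9.98, 163.14], [-165.26, 165.26]. Speed limits (degrees/s): [136.94, 136.94, 180, 180, 180, 180].

### API

Orientations are given as a 3x3 rotation matrix whose columns are the frame's x, y, z axes.
In Python, from rig import env gives the robot as it stands. The module is installed in compiled form; this text tells all that it offers.
- The arm moves only by the shell command python3 -m pendant 'ROWS' [FORCE]. ROWS is JSON, a list of rows, each a list of 3 entries, a list of its own where there are three numbers: the shift along the world's x, y, z as a fraction of full scale, then the turn about the world's z as a fraction of full scale, then the opening, from 0 (shut) to 1 (fully open). A call has 1 to 12 rows; each row shifts and turns the commanded pose from where the row before left it; what a row does not reach is not made up. Full scale, the value 1, is 30 mm for a shift and 5 degrees for a turn. A row lasts 1/12 s, in which the tool goes at most 41.7 mm and 7.16 degrees, less where a joint would pass 70% of its speed; a pose out of reach is approached as far as the arm can. A call with a number of a shift or a turn outside -1 to 1 is refused whole. A call with a gripper value outside its range is refused whole. The fingers move at their own pace and stop on an object; FORCE is the grip in N (left out, the last holds). Time passes only in rows, so rows that do not move let the fingers close. It gives the time, the measured TCP pose, the force and the opening at its end, in the units of the state.
- env.observe(): the state, without advancing time (a new reading comes with each control period).
- env.get_image(name): name is "scene" or "side" or "wrist"; returns (picture, depth): 420x560x3 uint8, red, green, blue; 420x560 float32, m along the optical axis (not along the pixel's ray), 0 where there is no reading.
- env.camera_model(name): a dict with "camera_matrix" (3x3 intrinsics, pixels), "R" (3x3) and "t" (3): a world point X has camera coordinates R X + t; the wrist camera has in their place "tool_from_camera" (4x4, takes a point from camera to tool coordinates, whose origin is the TCP and whose axes are the tool frame's). Camera axes: x right, y down, z forward; pixel columns grow to the right and rows downward; lengths in m; the calibration is good to about 2 mm. A picture is of the moment at which its call begins: read the wrist's pose just before it. camera_model takes no time and is no camera call.
- env.close_job(): hands the job in, once; it reports no verdict.
The state is a dict: "time_s": time; "q": joint angles; "qvel": joint speeds; "joint_efforts": joint torques, N m; "position": TCP position; "tool_rot": TCP orientation; "ft_force": force on the tool from outside, world axes, zero at the start; "wrist_torque": the same for the moment, N m; "grip_width": finger opening in m.
Only numpy, scipy, OpenCV 4.12 (cv2) and the standard library are available. Lean on these libraries where they do the work, as an engineer would, in place of code of your own. Each camera call takes 0.05 s, during which the arm holds its last target.

### The job

Put the graphite plates away. Raise the chest's lid and push the folding stay past straight so that it locks and holds the lid up; then stack all the plates that are there flat on the chest floor in one square pile, down between the eight dowels. When the pile is done, break the stay's knee, let the lid down without slamming it until it is fully shut, and swing the clamp fully down onto it; do not shift the bottle or the mug.

Things in the scene. Friction and masses are not known exactly. Their poses are not given: they have to be found in the camera images.
- chest: Plywood chest, fixed to the bench, 210 (its x) x 240 (its y) x 75 mm high, walls and floor 8 mm thick, open on top under the lid. Origin at the centre of its underside; its x axis points from the front to the hinge side, its z axis up. The stay is on its -y side, the clamp on its +y side.
- chest_floor (a point): Centre of the chest's inner floor, 8 mm above the bench; axes as the chest's. The floor is 194 x 224 mm, the rim 67 mm above it. Eight upright dowels, 10 mm thick, round-topped, 45 mm high, frame the pile: their axes are at x = +-40, y = +-36 and at x = +-15, y = +-60 mm, so a plate lies between them with its long side along the chest's y and 5 mm to spare all round; the middles of its long sides stay free for fingers.
- lid (a joint): Angle of the 12 mm thick plywood lid (0.5 kg) about the hinge on the chest's far (+x) top edge: 0 shut, 1.48 rad raised with the stay straight. The hinge rubs: let go above about 1.1 rad the lid stands still, below that it sinks ever faster and slams.
- lid_handle (a point): Centre of the lid's handle: a black cylinder 22 mm in diameter and 32 mm long, lying along the chest's y, on a 10 mm stem in the lid's plane, 35 mm out from the lid's front edge (245 mm from the hinge line). Pinched on its two ends (32 mm) it turns between the fingers. Axes as the lid's: x from the front edge to the hinge, y along the hinge, z out of the lid's top.
- lid_hinge (a point): Middle of the lid's hinge line, which runs along the chest's y; with the lid shut, the handle is 245 mm from it along -x and 6 mm up.
- stay_knob (a point): Middle of the black knob on the stay's knee, 16 mm in diameter, 44 mm long along the chest's y, 39 mm outside its right wall. Moves on a 105 mm circle about stay_foot. Folded with the lid shut, it stands at the chest's front; as the lid rises it swings up and towards the hinge. Pressed down and towards the hinge past straight it locks; lifted up and to the front the knee breaks. About 5 N.
- stay_foot (a point): Pivot of the stay's lower link on the chest's right wall, in the upright plane (square to the hinge) of stay_knob. The straight stay slopes at about 45 degrees from here, up towards the hinge; locked, the knob is about 115 mm above the bench.
- knee (a joint): Fold of the stay's knee: 0 with the lid shut, 2.72 rad when the two links are in line, 2.86 rad at the stop past straight, where it is locked. It counts as locked above 2.80.
- clamp (a joint): Angle of the clamp, a steel arm hinged on the chest's left wall about a line along the chest's x: 0 is fully down, lying flat 4 mm above the shut lid; 1.57 upright; about 1.9 swung out of the way, as at the start. It stays where it is left; about 2 N at its tip moves it.
- clamp_tip (a point): Centre of the black pad at the clamp's end, 22 mm wide (along the chest's x), 26 mm long along the arm, 10 mm thick; 65 mm from the clamp's hinge line. With the clamp down, its top is 103 mm above the bench.
- clamp_hinge (a point): Middle of the clamp's hinge line, which runs along the chest's x.
- plate1_center (a point): Centre (half-way up) of a flat dark graphite plate, 100 x 60 x 10 mm, 0.1 kg, lying loose; x axis along its length, y across its width, z out of its face. Two to four plates are present.
- plate2_center (a point): Centre (half-way up) of a flat dark graphite plate, 100 x 60 x 10 mm, 0.1 kg, lying loose; x axis along its length, y across its width, z out of its face. Two to four plates are present.
- plate3_center (a point): Centre (half-way up) of a flat dark graphite plate, 100 x 60 x 10 mm, 0.1 kg, lying loose; x axis along its length, y across its width, z out of its face. Two to four plates are present.
- plate4_center (a point): Centre (half-way up) of a flat dark graphite plate, 100 x 60 x 10 mm, 0.1 kg, lying loose; x axis along its length, y across its width, z out of its face. Two to four plates are present.
- bottle: Clear plastic bottle, 64 mm in diameter, 190 mm tall; origin at the centre of its underside. Not to be moved.
- mug: White mug, 76 mm in diameter, 90 mm tall; origin at the centre of its underside. Not to be moved.
Things that resemble listed ones, but are neither listed nor needed, are in the scene too. Leave any purple look-alike of the part that bears plate1_center alone.

How it is judged:
By the outcome, as a careful person would: the job done as asked, in the order asked, and still so for the second after the job is handed in, with the robot touching nothing.
Of plate1, plate2, plate3, plate4 only 2 to 4 are there at a start; the rules pass over those that are not, and their reading is None.
At some moment in a run one of plate1, plate2, plate3, plate4 may be knocked a few centimetres aside while the robot is not near it.
It also fails if it takes over 210 s, if anything falls off the work surface, if the arm or the gripper's body presses on something with over 40 N, if the wrist force passes 120 N, or if a joint passes its speed limit or range.

## Working session

There is one attempt and no reset: what is moved stays moved. The work goes in short steps, Python scripts to look and compute and a shell command to move; the robot and the scene stay as the last step left them, time stands still between calls to the robot, and variables do not carry over. Pictures are saved under pics/ and viewed, and the job is handed in when it is done.

```bash
ls; mkdir -p pics
python3 - <<'E'
from rig import env
import cv2,json
s=env.observe()
print({k:s[k] for k in s})
for n in("scene","side","wrist"):
    m=env.camera_model(n); print(n,m)
    p,d=env.get_image(n); cv2.imwrite(f"pics/a_{n}.png",p[:,:,::-1])
E
```

```text
pics
{'time_s': 0.0, 'q': array([ 5.67070619e+01,  2.18406135e+01,  7.43854294e+01,  8.30140206e-04,
        8.38588209e+01, -1.23355369e+01]), 'qvel': array([-0.0481959 , -0.01295881,  0.08234197, -0.02995678, -0.01778701,
        0.02480914]), 'joint_efforts': array([ 7.68788169e-06, -4.48463845e+01, -2.31275851e+01, -1.54328832e-04,
        4.77353926e-03,  1.13894396e-05]), 'position': array([0.1965483 , 0.5133601 , 0.23071134]), 'tool_rot': array([[ 9.33845917e-01, -8.25074773e-04,  3.57674605e-01],
       [-3.57675404e-01, -1.23015031e-03,  9.33845165e-01],
       [-3.30498559e-04, -9.99998903e-01, -1.44387980e-03]]), 'ft_force': array([-0.18093409,  0.98293085,  0.33196913]), 'wrist_torque': array([-0.01382962,  0.03130769, -0.05458517]), 'grip_width': 0.08569429327125654}
scene {'camera_matrix': array([[540.39695302,   0.        , 282.60750599],
       [  0.        , 540.39695302, 204.88715514],
       [  0.        ,   0.        ,   1.        ]]), 'R': array([[ 0.64305801,  0.76570213,  0.0132906 ],
       [ 0.62692479, -0.51638325, -0.58336408],
       [-0.43982008,  0.38346
[... 332 characters left out ...]
6556e-02, -5.92677522e-01, -8.04789543e-01],
       [ 4.34561987e-02,  8.03615473e-01, -5.93560216e-01]]), 't': array([-0.53982662,  0.17205191,  1.22260858])}
wrist {'camera_matrix': array([[298.00709525,   0.        , 277.71608508],
       [  0.        , 298.00709525, 213.10010164],
       [  0.        ,   0.        ,   1.        ]]), 'tool_from_camera': array([[-2.00774937e-04,  9.50656112e-01,  3.10246542e-01,
        -8.15946706e-02],
       [ 1.31242791e-04, -3.10246521e-01,  9.50656131e-01,
        -1.42890764e-01],
       [ 9.99999971e-01,  2.31585546e-04, -6.24770354e-05,
         9.46789972e-04],
       [ 0.00000000e+00,  0.00000000e+00,  0.00000000e+00,
         1.00000000e+00]])}
```

View pics/a_scene.png

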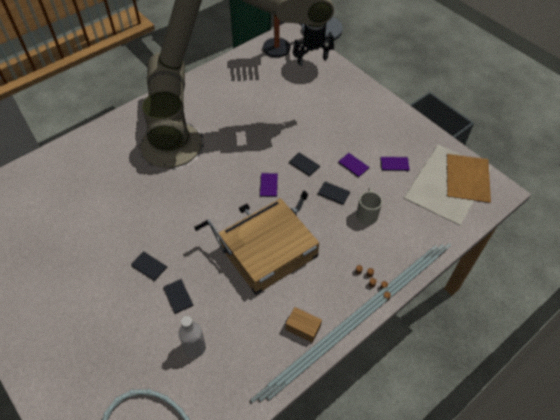

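View pics/a_side.png

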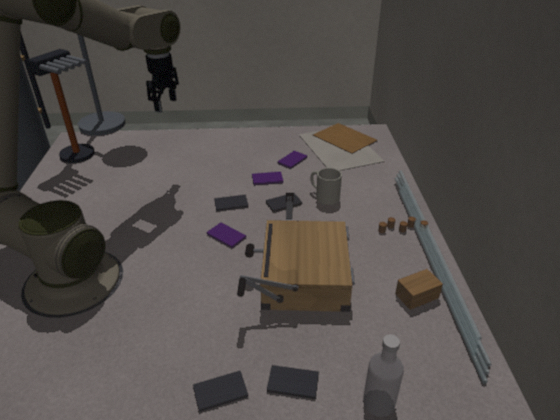

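View pics/a_wrist.png

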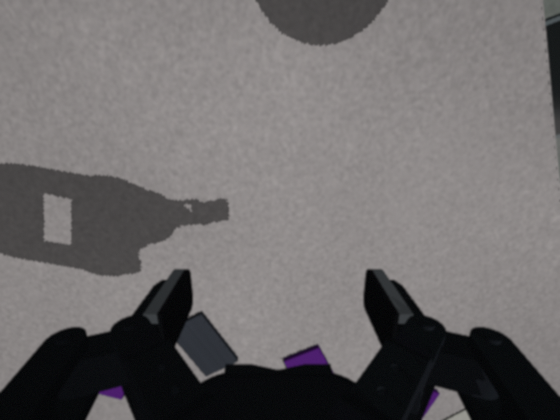

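Both views show four dark plates, at scene pixels (304,164), (333,193), (149,266) and (178,296). Three purple look-alikes sit at (269,184), (353,165) and (395,164). In the scene view the chest is at (268,243), its handle near (245,209), the stay knob near (203,225) and the clamp pad near (304,196). The bottle is at (190,333) and the mug at (369,207).

```bash
cat > h.py <<'E'
from rig import env
import numpy as np, cv2
def cam(n):
    m=env.camera_model(n); K=m["camera_matrix"]
    if "R" in m: R,t=m["R"],m["t"]; return K,R.T,-R.T@t
    s=env.observe(); T=m["tool_from_camera"]; return K,s["tool_rot"]@T[:3,:3],s["tool_rot"]@T[:3,3]+s["position"]
def grab(n,save=None):
    K,Rw,c=cam(n); p,d=env.get_image(n)
    if save: cv2.imwrite(f"pics/{save}.png",p[:,:,::-1])
    return p,d,(K,Rw,c)
def ray(C,u,v):
    K,Rw,c=C; u=np.asarray(u,float);v=np.asarray(v,float)
    r=np.stack([(u-K[0,2])/K[0,0],(v-K[1,2])/K[1,1],np.ones_like(u)],-1); return r@Rw.T
def onplane(C,u,v,z):
    r=ray(C,u,v); return C[2]+r*((z-C[2][2])/r[...,2])[...,None]
def cloud(C,d):
    v,u=np.indices(d.shape); return C[2]+ray(C,u,v)*d[...,None]
def proj(C,X):
    K,Rw,c=C; x=(np.asarray(X)-c)@Rw; return (x@K.T)[...,:2]/x[...,2:]
def tri(C1,p1,C2,p2):
    A=[];b=[]
    M=np.zeros((3,3));q=np.zeros(3)
    D=[]
    for C,p in((C1,p1),(C2,p2)):
        r=ray(C,*p);r/=np.linalg.norm(r);P=np.eye(3)-np.outer(r,r);M+=P;q+=P@C[2];D.append(P)
    X=np.linalg.solve(M,q); return X,[np.linalg.norm(P@(X-C[2])) for P,C in zip(D,(C1,C2))]
def st():
    s=env.observe();print(round(s["time_s"],2),s["position"].round(4),"yaw",np.degrees(np.arctan2(s["tool_rot"][1,2],s["tool_rot"][0,2])).round(2),"F",s["ft_force"].round(1),"w",round(s["grip_width"],4),"q",s["q"].round(0))
E
python3 - <<'E'
from h import *
for n in("scene","side"):
    p,d,C=grab(n); X=cloud(C,d); hsv=cv2.cvtColor(p,cv2.COLOR_RGB2HSV)
    print(n,"bench z",np.median(X[d>0][:,2]))
    z=X[...,2]
    m=((hsv[...,2]<75)&(d>0)&(abs(z)<.03)&(X[...,0]>.2)&(X[...,0]<.9)).astype(np.uint8)
    m=cv2.morphologyEx(m,cv2.MORPH_OPEN,np.ones((3,3)))
    for c in cv2.findContours(m,0,2)[0]:
        if cv2.contourArea(c)<120: continue
        mm=np.zeros_like(m);cv2.drawContours(mm,[c],-1,1,-1)
        col=np.median(p[mm>0],0)
        uv=c[:,0]; W=onplane(C,uv[:,0],uv[:,1],.01)[:,:2].astype(np.float32)
        r=cv2.minAreaRect(W*1000)
        print(uv.mean(0).round(),col,"z",np.median(z[mm>0]).round(4),np.round(r[0],0),np.round(r[1],0),round(r[2]))
    cv2.imwrite(f"pics/b_{n}.png",cv2.resize(p[150:310,110:430] if n=="scene" else p[180:320,200:400],None,fx=2.5 if n=="scene" else 4,fy=2.5 if n=="scene" else 4,interpolation=cv2.INTER_CUBIC)[:,:,::-1])
E
```

```text
scene bench z -0.0005960052596994947
[178. 357.] [64. 60. 58.] z 0.0012 [ 708. -440.] [60. 77.] 10
[293. 335.] [61. 56. 53.] z 0.0039 [ 864. -135.] [81. 30.] 23
[177. 296.] [40. 41. 45.] z 0.0108 [ 542. -327.] [ 60. 100.] 78
[149. 266.] [39. 41. 44.] z 0.0104 [ 396. -340.] [100.  61.] 17
[237. 276.] [61. 58. 55.] z 0.0021 [ 585. -143.] [218.  77.] 1
[360. 222.] [62. 59. 56.] z 0.0044 [704. 295.] [92. 64.] 32
[334. 193.] [39. 41. 45.] z 0.012 [556. 309.] [97. 65.] 23
[304. 164.] [39. 41. 45.] z 0.0113 [393. 316.] [97. 63.] 11
side bench z 0.0010707406807398678
[376. 409.] [57. 54. 55.] z 0.0046 [ 703. -404.] [43. 60.] 79
[221. 391.] [48. 48. 52.] z 0.0101 [ 394. -345.] [100.  68.] 16
[291. 385.] [48. 47. 51.] z 0.0102 [ 539. -332.] [68. 99.] 78
[301. 313.] [60. 55. 52.] z 0.0016 [ 575. -153.] [ 82. 231.] 87
[414. 301.] [57. 48. 38.] z 0.0042 [ 849. -134.] [87. 94.] 76
[171. 214.] [60. 55. 55.] z 0.0007 [224. 271.] [158.  43.] 90
[276. 204.] [48. 46. 49.] z 0.0104 [540. 296.] [70. 73.] 22
[232. 203.] [47. 47. 50.] z 0.0105 [393. 309.] [99. 73.] 9
[328. 202.] [63. 59. 57.] z 0.0032 [692. 295.] [102.  70.] 87
```

View pics/b_scene.png

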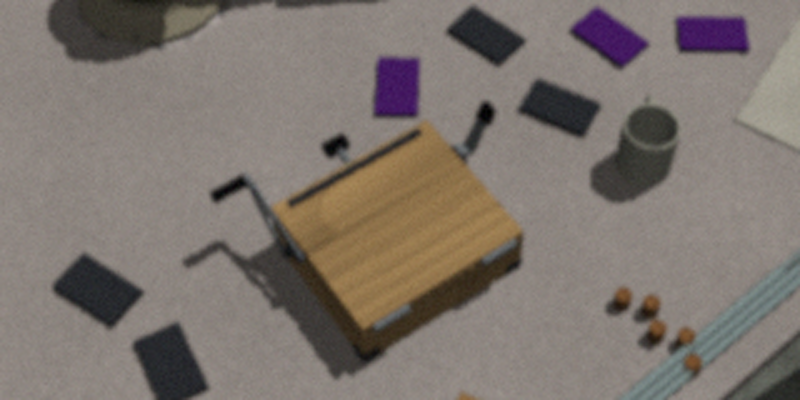

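View pics/b_side.png

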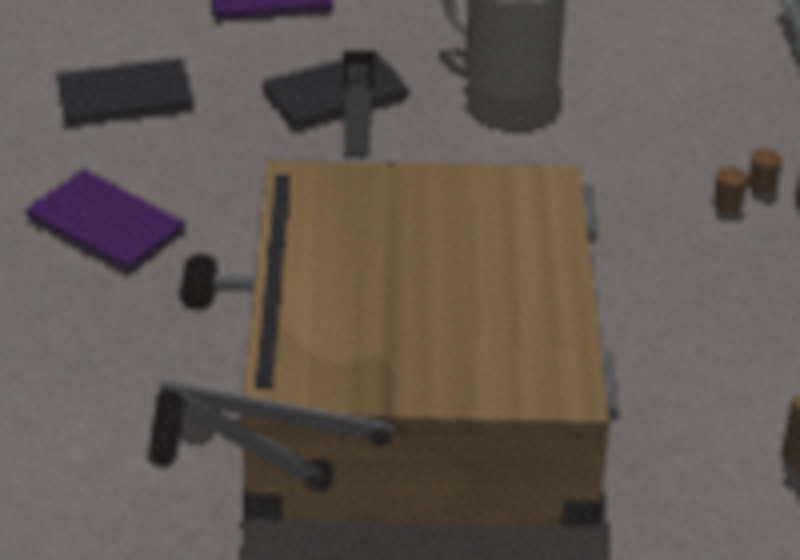

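Run:
```python
from h import *
I={n:grab(n) for n in("scene","side")}
for n,(p,d,C) in I.items():
    X=cloud(C,d); hsv=cv2.cvtColor(p,cv2.COLOR_RGB2HSV); z=X[...,2]
    near=(X[...,0]>.4)&(X[...,0]<.85)&(abs(X[...,1])<.25)
    m=(near&(abs(z-.087)<.012)&(hsv[...,0]>8)&(hsv[...,0]<25)&(hsv[...,1]>70)).astype(np.uint8)
    m=cv2.morphologyEx(m,cv2.MORPH_CLOSE,np.ones((9,9)));m=cv2.morphologyEx(m,cv2.MORPH_OPEN,np.ones((5,5)))
    c=max(cv2.findContours(m,0,2)[0],key=cv2.contourArea)[:,0]
    zz=np.median(z[m>0]);W=onplane(C,c[:,0],c[:,1],.087)[:,:2]*1000
    r=cv2.minAreaRect(W.astype(np.float32));print(n,"lid z",zz,np.round(r,1) if 0 else r,cv2.boxPoints(r).round())
    # black blobs
    b=((hsv[...,2]<45)&near&(z>.06)).astype(np.uint8)
    for c in cv2.findContours(b,0,2)[0]:
        if cv2.contourArea(c)<8: continue
        mm=np.zeros_like(b);cv2.drawContours(mm,[c],-1,1,-1);v,u=np.nonzero(mm)
        print("  blk",u.mean().round(1),v.mean().round(1),len(u),np.median(X[mm>0],0).round(3))
    for nm,lo,hi,uv in(("bottle",0,0,0),):
        pass
```

```text
scene lid z 0.08913267615779685 ((594.6889038085938, -13.011871337890625), (243.56761169433594, 216.44720458984375), 84.45682525634766) [[ 475. -124.]
 [ 691. -145.]
 [ 714.   98.]
 [ 499.  119.]]
  blk 201.2 225.1 43 [ 0.44  -0.154  0.116]
  blk 243.7 207.9 38 [ 0.457 -0.003  0.092]
  blk 303.6 195.7 39 [0.564 0.157 0.132]
side lid z 0.08834933197009764 ((592.2882690429688, -19.96417236328125), (251.6910400390625, 209.27919006347656), 85.09051513671875) [[ 477. -136.]
 [ 686. -154.]
 [ 707.   96.]
 [ 499.  114.]]
  blk 241.4 286.2 107 [ 0.438 -0.16   0.117]
  blk 249.3 250.1 86 [ 0.454 -0.012  0.09 ]
  blk 289.9 196.2 45 [0.568 0.157 0.133]
```

Run:
```python
from h import *
a,b=cam("scene"),cam("side")
for n,p,q in(("knob",(201.2,225.1),(241.4,286.2)),("handle",(243.7,207.9),(249.3,250.1)),("pad",(303.6,195.7),(289.9,196.2))):
    X,e=tri(a,p,b,q);print(n,X.round(4),np.round(e,4))
st()
```

```text
knob [ 0.4377 -0.1533  0.1103] [0.0011 0.0011]
handle [ 4.531e-01 -4.000e-04  8.220e-02] [0.0012 0.0012]
pad [0.5649 0.157  0.1318] [0.0001 0.0001]
0.35 [0.1967 0.5136 0.2312] yaw 69.04 F [ 0.2 -0.1 -0.3] w 0.0853 q [ 57.  22.  74.  -0.  84. -12.]
```

```bash
python3 -m pendant '[[[0.5,-0.9,0.3],0.25,1],[[0.5,-0.9,0.3],0.25,1],[[0.5,-0.9,0.2],0.25,1],[[0.5,-1,0],0.25,1],[[0.5,-1,0],0.25,1],[[0.5,-1,0],0.25,1],[[0.5,-1,0],0.25,1],[[0.5,-1,0],0.25,1],[[0.5,-1,0],0.25,1],[[0.5,-1,0],0.25,1],[[0.5,-1,0],0.25,1],[[0.5,-1,0],0.35,1]]'
```

```text
time_s: 1.35
position: [0.3771, 0.161, 0.2555]
tool_rot: [[0.996, 0.0, 0.094], [-0.094, 0.0, 0.996], [0.0, -1.0, 0.0]]
ft_force: [0.5, -0.3, -0.1]
grip_width: 0.0855
```

```bash
python3 -m pendant '[[[0,-1,0],0,1],[[0,-1,0],0,1],[[0,-1,0.3],0,1],[[0,-1,0.3],0,1],[[0,-1,0.4],0,1],[[0,-0.37,0],0,1],[[0,0,0],0,1],[[0,0,0],0,1]]'
python3 - <<'E'
from h import *
st(); p,d,C=grab("wrist","c1"); print(proj(C,[.453,0,.081]))
X=cloud(C,d)
b=((p.max(2)<45)&(d>.1)&(X[...,2]>.06)&(X[...,2]<.12)).astype(np.uint8)
for c in cv2.findContours(b,0,2)[0]:
    if cv2.contourArea(c)<30: continue
    mm=np.zeros_like(b);cv2.drawContours(mm,[c],-1,1,-1);v,u=np.nonzero(mm)
    print(u.mean(),v.mean(),len(u),X[mm>0].min(0).round(3),X[mm>0].max(0).round(3),np.median(X[mm>0],0).round(4))
E
```

```text
time_s: 2.02
position: [0.3766, 0.0014, 0.2852]
tool_rot: [[0.995, -0.0, 0.097], [-0.097, 0.0, 0.995], [-0.0, -1.0, 0.0]]
ft_force: [-0.2, 0.1, 0.7]
grip_width: 0.0855
2.02 [0.3766 0.0014 0.2852] yaw 84.45 F [-0.2  0.1  0.7] w 0.0855 q [ -18.    1.   92.    0.   87. -102.]
[281.24498099 246.17919838]
148.80731707317074 253.9609756097561 410 [ 0.296 -0.174  0.109] [0.44  0.011 0.428] [ 0.4316 -0.1518  0.1167]
281.7039106145251 245.18994413407822 358 [ 0.296 -0.014  0.083] [0.458 0.016 0.428] [0.4469 0.0008 0.0913]
```

View pics/c1.png

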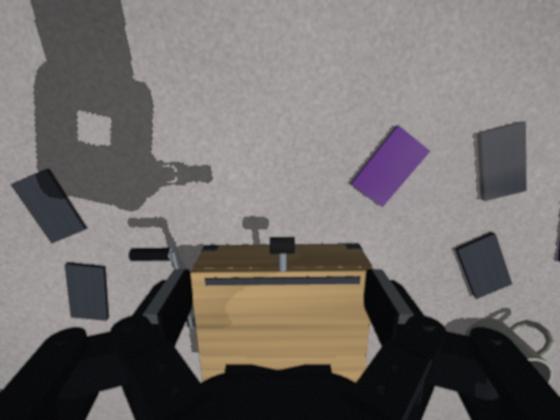

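The wrist view shows the handle at (282,245), where the triangulated position predicted it, and the knob at (149,254). The chest edges run square to the tool, so I'll descend on the handle.

```bash
python3 -m pendant '[[[0.8,0,-0.5],0.03,0.7],[[0.9,0,-0.7],0,0.7],[[0.81,-0.03,-0.8],0,0.7],[[0,0,-1],0,0.7],[[0,0,-1],0,0.7],[[0,0,-1],0,0.7],[[0,0,-1],0,0.7],[[0,0,-0.9],0,0.7],[[0,0,-0.54],0,0.7],[[0,0,0],0,0.7],[[0,0,0],0,0.7]]'
python3 - <<'E'
from h import *
st(); p,d,C=grab("wrist","c2"); p,d,C=grab("side");cv2.imwrite("pics/c3.png",cv2.resize(p[150:330,150:390],None,fx=3,fy=3)[:,:,::-1])
E
```

```text
time_s: 2.98
position: [0.4518, 0.0016, 0.0619]
tool_rot: [[0.996, -0.002, 0.091], [-0.091, 0.001, 0.996], [-0.002, -1.0, 0.0]]
ft_force: [1.1, -0.2, -1.1]
grip_width: 0.0597
2.98 [0.4518 0.0016 0.0619] yaw 84.78 F [ 1.1 -0.2 -1.1] w 0.0597 q [ -15.   25.  104.    0.   52. -100.]
```

View pics/c2.png

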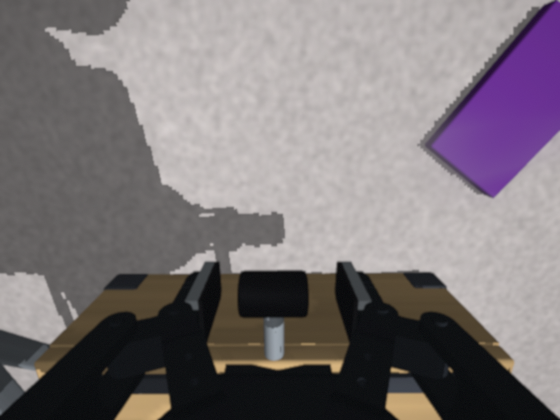

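View pics/c3.png

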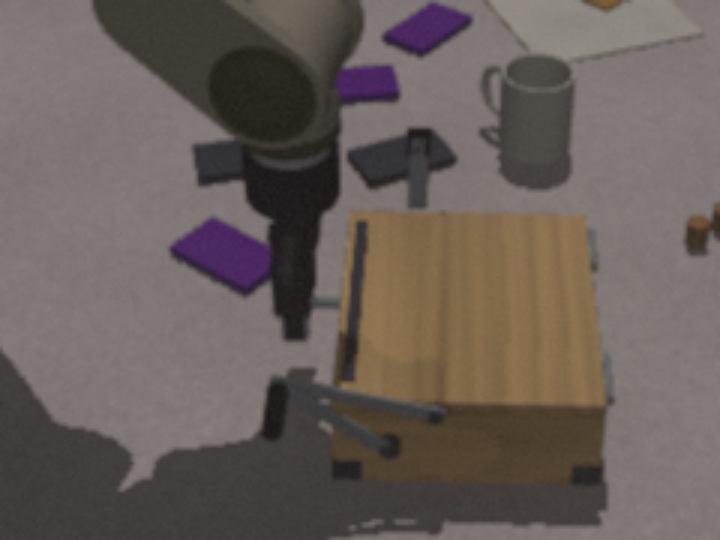

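```bash
python3 -m pendant '[[[0,-0.05,0],0,0.7],[[0,0,0],0,0.3],[[0,0,0],0,0.2],[[0,0,0],0,0.2],[[0,0,0],0,0.2],[[0,0,0],0,0.2]]' 40
python3 - <<'E'
from h import *
st()
# arc plan from handle grasp centre: hinge 245 along, 6 down
e=np.array([np.cos(np.radians(-5.4)),np.sin(np.radians(-5.4))])
r=np.hypot(.245,.006);a0=np.arctan2(.006,.245)
prev=None
for k in range(0,32):
    th=1.47*k/31
    v=np.array([-r*np.cos(th+a0),r*np.sin(th+a0)])
    if prev is not None:
        dd=(v-prev)*1000/30; print(k,round(th,3),"dx %.2f dy %.2f dz %.2f"%(dd[0]*e[0],dd[0]*e[1],dd[1]))
    prev=v
E
```

```text
time_s: 3.58
position: [0.4523, -0.0007, 0.0629]
tool_rot: [[0.996, 0.001, 0.093], [-0.093, 0.0, 0.996], [0.001, -1.0, 0.0]]
ft_force: [-0.6, 2.5, 6.8]
grip_width: 0.0311
3.58 [ 0.4523 -0.0007  0.0629] yaw 84.69 F [-0.6  2.5  6.8] w 0.0311 q [ -15.   25.  103.    0.   52. -100.]
1 0.047 dx 0.02 dy -0.00 dz 0.39
2 0.095 dx 0.04 dy -0.00 dz 0.39
3 0.142 dx 0.05 dy -0.01 dz 0.38
4 0.19 dx 0.07 dy -0.01 dz 0.38
5 0.237 dx 0.09 dy -0.01 dz 0.38
6 0.285 dx 0.11 dy -0.01 dz 0.37
7 0.332 dx 0.13 dy -0.01 dz 0.37
8 0.379 dx 0.14 dy -0.01 dz 0.36
9 0.427 dx 0.16 dy -0.02 dz 0.35
10 0.474 dx 0.18 dy -0.02 dz 0.34
11 0.522 dx 0.19 dy -0.02 dz 0.34
12 0.569 dx 0.21 dy -0.02 dz 0.33
13 0.616 dx 0.22 dy -0.02 dz 0.32
14 0.664 dx 0.24 dy -0.02 dz 0.30
15 0.711 dx 0.25 dy -0.02 dz 0.29
16 0.759 dx 0.27 dy -0.03 dz 0.28
17 0.806 dx 0.28 dy -0.03 dz 0.27
18 0.854 dx 0.29 dy -0.03 dz 0.25
19 0.901 dx 0.30 dy -0.03 dz 0.24
20 0.948 dx 0.31 dy -0.03 dz 0.23
21 0.996 dx 0.32 dy -0.03 dz 0.21
22 1.043 dx 0.33 dy -0.03 dz 0.19
23 1.091 dx 0.34 dy -0.03 dz 0.18
24 1.138 dx 0.35 dy -0.03 dz 0.16
25 1.185 dx 0.36 dy -0.03 dz 0.15
26 1.233 dx 0.36 dy -0.03 dz 0.13
27 1.28 dx 0.37 dy -0.03 dz 0.11
28 1.328 dx 0.37 dy -0.04 dz 0.09
29 1.375 dx 0.38 dy -0.04 dz 0.07
30 1.423 dx 0.38 dy -0.04 dz 0.06
31 1.47 dx 0.38 dy -0.04 dz 0.04
```

```bash
python3 -m pendant '[[[0.02,0,0.39],0,0.2],[[0.04,0,0.39],0,0.2],[[0.05,-0.01,0.38],0,0.2],[[0.07,-0.01,0.38],0,0.2],[[0.09,-0.01,0.38],0,0.2],[[0.11,-0.01,0.37],0,0.2],[[0.13,-0.01,0.37],0,0.2],[[0.14,-0.01,0.36],0,0.2],[[0.16,-0.02,0.35],0,0.2],[[0.18,-0.02,0.34],0,0.2],[[0.19,-0.02,0.34],0,0.2]]'
python3 -m pendant '[[[0.21,-0.02,0.33],0,0.2],[[0.22,-0.02,0.32],0,0.2],[[0.24,-0.02,0.30],0,0.2],[[0.25,-0.02,0.29],0,0.2],[[0.27,-0.03,0.28],0,0.2],[[0.28,-0.03,0.27],0,0.2],[[0.29,-0.03,0.25],0,0.2],[[0.30,-0.03,0.24],0,0.2],[[0.31,-0.03,0.23],0,0.2],[[0.32,-0.03,0.21],0,0.2]]'
python3 - <<'E'
from h import *
p,d,C=grab("side","d1")
E
```

```text
time_s: 4.5
position: [0.4868, -0.0037, 0.1834]
tool_rot: [[0.996, -0.003, 0.092], [-0.092, 0.002, 0.996], [-0.003, -1.0, 0.002]]
ft_force: [3.1, 4.4, -8.0]
grip_width: 0.031
time_s: 5.33
position: [0.5672, -0.0106, 0.2648]
tool_rot: [[0.996, -0.004, 0.091], [-0.091, 0.004, 0.996], [-0.004, -1.0, 0.003]]
ft_force: [-1.7, 8.1, -4.4]
grip_width: 0.0312
```

View pics/d1.png

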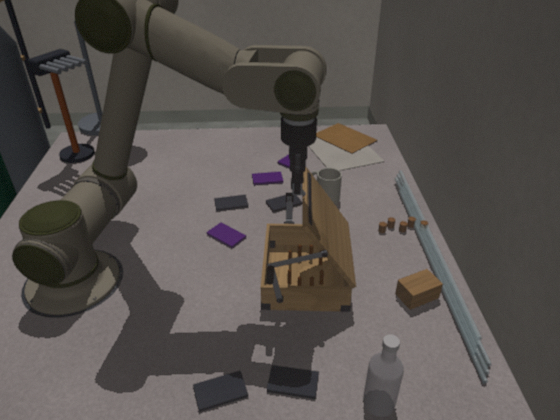

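The side view shows the lid up about 1 rad, following the hand, with the stay swinging up. I'll keep raising it.

```bash
python3 -m pendant '[[[0.33,0.02,0.19],0,0.2],[[0.34,0,0.18],0,0.2],[[0.35,-0.02,0.16],0,0.2],[[0.36,-0.03,0.15],0,0.2],[[0.36,-0.03,0.13],0,0.2],[[0.37,-0.03,0.11],0,0.2],[[0.37,-0.03,0.09],0,0.2],[[0.38,-0.03,0.07],0,0.2],[[0,0,0],0,0.2],[[0,0,0],0,0.2]]'
python3 - <<'E'
from h import *
for n in("side","scene"):
  p,d,C=grab(n)
  a=p[150:330,200:400] if n=="side" else p[150:320,150:380]
  cv2.imwrite(f"pics/d2{n}.png",cv2.resize(a,None,fx=3,fy=3)[:,:,::-1])
E
```

```text
time_s: 6.22
position: [0.654, -0.0181, 0.2978]
tool_rot: [[0.996, -0.0, 0.094], [-0.094, -0.002, 0.996], [-0.0, -1.0, -0.002]]
ft_force: [-1.4, -5.9, 1.5]
grip_width: 0.0313
```

View pics/d2side.png

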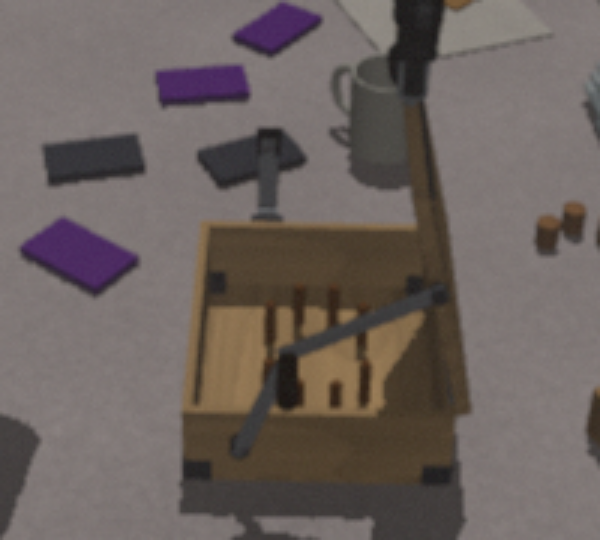

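View pics/d2scene.png

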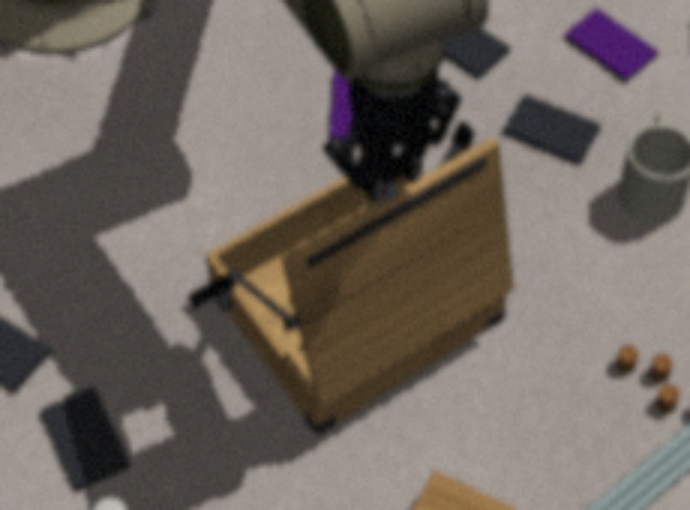

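```bash
python3 -m pendant '[[[0.2,-0.02,0.03],0,0.2],[[0.2,-0.02,0.02],0,0.2],[[0.12,-0.01,0.01],0,0.2],[[0,0,0],0,0.2],[[0,0,0],0,0.2],[[0,0,0],0,0.2]]'
python3 - <<'E'
from h import *
I={}
for n in("side","scene"):
  p,d,C=grab(n); I[n]=C
  a=p[150:330,200:400] if n=="side" else p[150:320,150:380]
  cv2.imwrite(f"pics/d3{n}.png",cv2.resize(a,None,fx=3,fy=3)[:,:,::-1])
  X=cloud(C,d);b=((p.max(2)<42)&(X[...,2]>.07)&(X[...,2]<.18)&(X[...,1]<-.1)&(X[...,1]>-.22)&(X[...,0]>.4)&(X[...,0]<.75)).astype(np.uint8)
  for c in cv2.findContours(b,0,2)[0]:
    if cv2.contourArea(c)<8: continue
    mm=np.zeros_like(b);cv2.drawContours(mm,[c],-1,1,-1);v,u=np.nonzero(mm)
    print(n,u.mean(),v.mean(),len(u),np.median(X[mm>0],0).round(4))
E
```

```text
time_s: 6.82
position: [0.6692, -0.0194, 0.3]
tool_rot: [[0.996, 0.0, 0.094], [-0.094, -0.002, 0.996], [0.001, -1.0, -0.002]]
ft_force: [-0.9, -5.8, 3.4]
grip_width: 0.0312
side 300.5242718446602 278.3203883495146 103 [ 0.5663 -0.1729  0.1452]
scene 222.08219178082192 250.05479452054794 73 [ 0.5696 -0.1661  0.1448]
```

View pics/d3side.png

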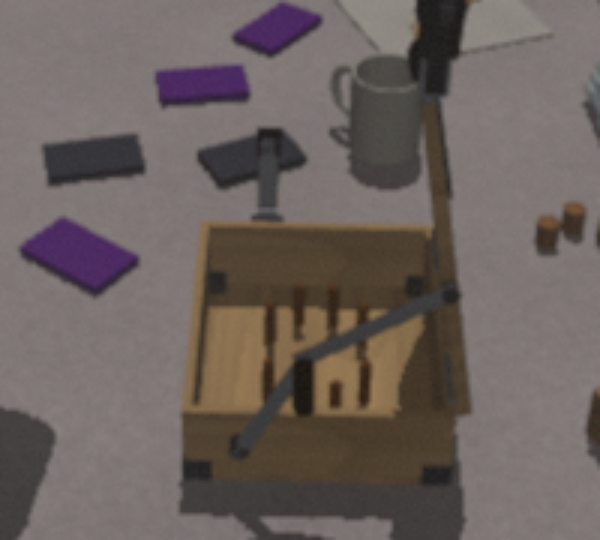

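```bash
python3 -m pendant '[[[0,0,0],0,0.7],[[0,0,0],0,0.7],[[0,0,0.2],0,0.7],[[0,0,0.8],0,0.7],[[0,0,1],0,0.7],[[-0.8,-0.3,0.3],-1,0.7],[[-1,-0.5,0],-1,0.7],[[-1,-0.5,0],-1,0.7],[[-1,-0.6,0],-1,0.7],[[-0.2,-0.6,0],-1,0.7],[[0,-0.6,0],-1,0.7],[[0,-0.6,0],-1,0.7]]'
python3 -m pendant '[[[0,0,0],-1,0.5],[[0,0,0],-1,0.5],[[0,0,0],-1,0.5],[[0,0,0],-1,0.5],[[0,0,0],-1,0.5],[[0,0,0],-1,0.5],[[0,0,0],-1,0.5],[[0,0,0],-1,0.5],[[0,0,0],-1,0.5],[[0,0,0],-1,0.5],[[0,0,0],-1,0.5],[[0,0,0],0,0.5]]'
python3 - <<'E'
from h import *
st()
I={}
for n in("side","scene"):
  p,d,C=grab(n)
  X=cloud(C,d);b=((p.max(2)<42)&(X[...,2]>.07)&(X[...,2]<.18)&(X[...,1]<-.1)&(X[...,1]>-.22)&(X[...,0]>.4)&(X[...,0]<.75)).astype(np.uint8)
  cs=cv2.findContours(b,0,2)[0]; c=max(cs,key=cv2.contourArea)
  mm=np.zeros_like(b);cv2.drawContours(mm,[c],-1,1,-1);v,u=np.nonzero(mm)
  print(n,len(u),np.median(X[mm>0],0).round(4)); I[n]=(C,(u.mean(),v.mean()))
print(tri(*I["side"],*I["scene"]))
p,d,C=grab("wrist","e1")
E
```

```text
time_s: 7.92
position: [0.5488, -0.1297, 0.3696]
tool_rot: [[0.76, 0.002, 0.65], [-0.65, -0.0, 0.76], [0.001, -1.0, 0.001]]
ft_force: [1.1, 0.0, 1.0]
grip_width: 0.0596
time_s: 8.92
position: [0.5495, -0.129, 0.3689]
tool_rot: [[-0.095, 0.001, 0.995], [-0.995, 0.0, -0.095], [-0.0, -1.0, 0.001]]
ft_force: [0.4, -0.6, -0.1]
grip_width: 0.0431
8.92 [ 0.5495 -0.129   0.3689] yaw -5.46 F [ 0.4 -0.6 -0.1] w 0.0431 q [-25.  20.  54.   0. 105. -20.]
side 102 [ 0.5663 -0.1733  0.1457]
scene 71 [ 0.5696 -0.1669  0.1456]
(array([ 0.56653998, -0.16640402,  0.13906649]), [np.float64(0.0006481582272447562), np.float64(0.0006481582272448808)])
```

View pics/e1.png

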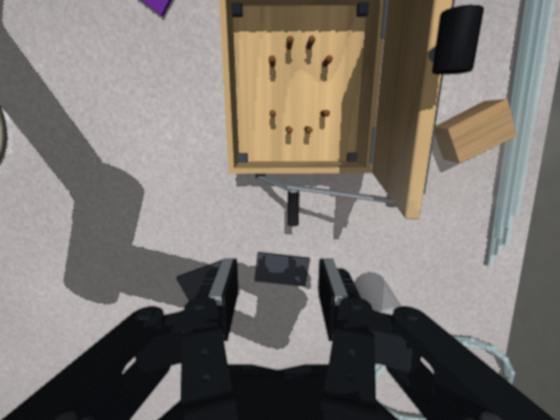

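The wrist view shows the open chest with all eight dowels, the lid standing, and the knob at (293,207). Next I'll pinch the knob between the jaws along the chest's x and push it past straight.

```bash
python3 -m pendant '[[[0.3,-0.7,-0.5],0,0.5],[[0.28,-0.75,-0.8],0,0.5],[[0,0,-1],0,0.5],[[0,0,-1],0,0.5],[[0,0,-1],0,0.5],[[0,0,-1],0,0.5],[[0,0,-1],0,0.5],[[0,0,-0.7],0,0.5],[[0,0,0],0,0.5],[[0,0,0],0,0.5]]'
python3 - <<'E'
from h import *
st();grab("wrist","e2");p,d,C=grab("side");cv2.imwrite("pics/e3.png",cv2.resize(p[150:330,200:400],None,fx=3,fy=3)[:,:,::-1])
E
```

```text
time_s: 9.9
position: [0.567, -0.1728, 0.1585]
tool_rot: [[-0.091, -0.001, 0.996], [-0.996, 0.001, -0.091], [-0.0, -1.0, -0.001]]
ft_force: [-0.1, 0.4, 0.1]
grip_width: 0.0428
9.9 [ 0.567  -0.1728  0.1585] yaw -5.23 F [-0.1  0.4  0.1] w 0.0428 q [-28.  29.  74.   0.  77. -23.]
```

View pics/e2.png

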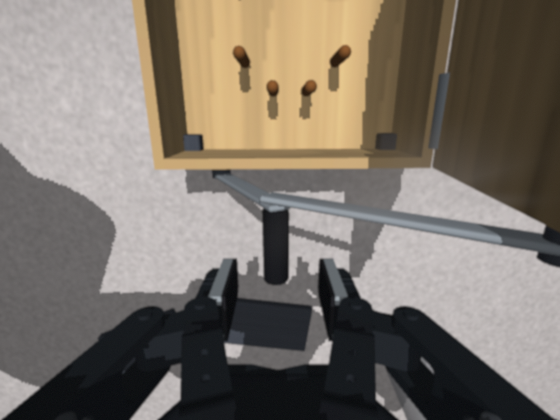

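View pics/e3.png

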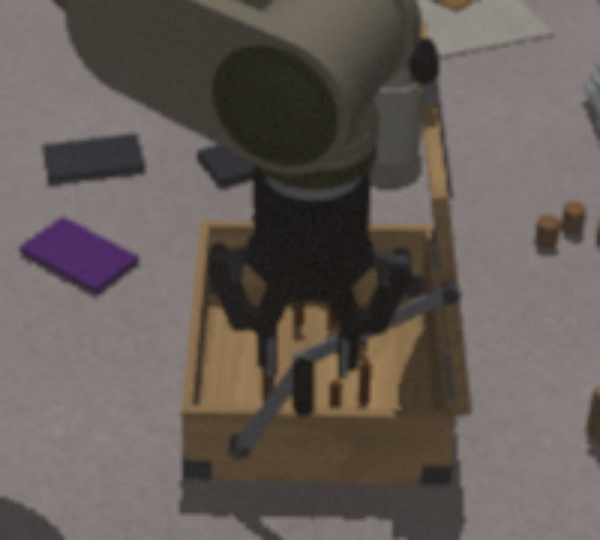

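Run:
```python
from h import *
s=env.observe()
p,d,C=grab("side");X=cloud(C,d)
print(proj(C,s["position"]),proj(C,[.567,-.168,.139]))
cv2.imwrite("pics/e4.png",cv2.resize(p[225:305,265:360],None,fx=7,fy=7,interpolation=cv2.INTER_NEAREST)[:,:,::-1])
for (u,v) in((315,262),(316,266),(317,270),(300,278),(290,265)): print(u,v,X[v,u].round(3),p[v,u])
```

```text
[301.31241817 273.23108418] [300.56789485 278.81227471]
315 262 [ 0.594 -0.182  0.199] [32 31 29]
316 266 [ 0.596 -0.188  0.193] [44 43 43]
317 270 [ 0.599 -0.184  0.178] [31 29 27]
300 278 [ 0.565 -0.173  0.146] [35 33 32]
290 265 [ 0.543 -0.18   0.191] [61 63 64]
```

View pics/e4.png

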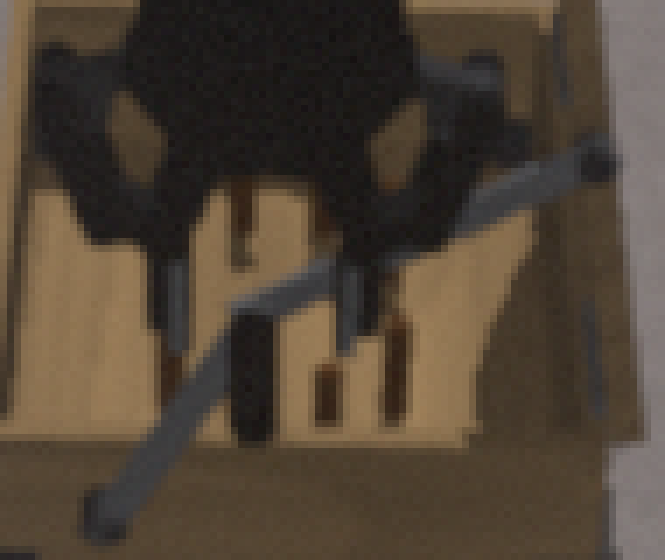

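The fingers are on the outer side of the link, one on each side of the knob, so I'll descend and pinch.

```bash
python3 -m pendant '[[[0,0,-0.5],0,0.5],[[0,0,-0.5],0,0.5],[[0,0,0],0,0.3],[[0,0,0],0,0],[[0,0,0],0,0],[[0,0,0],0,0],[[0,0,0],0,0]]' 25
python3 -m pendant '[[[0.19,-0.02,-0.11],0,0],[[0.19,-0.02,-0.12],0,0],[[0.19,-0.02,-0.12],0,0],[[0.17,-0.02,-0.14],0,0],[[0.17,-0.02,-0.15],0,0],[[0.16,-0.02,-0.16],0,0]]'
python3 - <<'E'
from h import *
st();p,d,C=grab("side");cv2.imwrite("pics/e5.png",cv2.resize(p[150:330,200:400],None,fx=3,fy=3)[:,:,::-1])
E
```

```text
time_s: 10.63
position: [0.5673, -0.1729, 0.1295]
tool_rot: [[-0.092, 0.002, 0.996], [-0.996, -0.001, -0.092], [0.001, -1.0, 0.002]]
ft_force: [-0.6, 1.4, 2.6]
grip_width: 0.0147
time_s: 11.13
position: [0.5979, -0.176, 0.1048]
tool_rot: [[-0.092, -0.005, 0.996], [-0.996, 0.001, -0.092], [-0.0, -1.0, -0.005]]
ft_force: [-38.9, 3.9, 34.3]
grip_width: 0.0152
11.13 [ 0.5979 -0.176   0.1048] yaw -5.27 F [-38.9   3.9  34.3] w 0.0152 q [-27.  35.  72.  -0.  72. -22.]
```

View pics/e5.png

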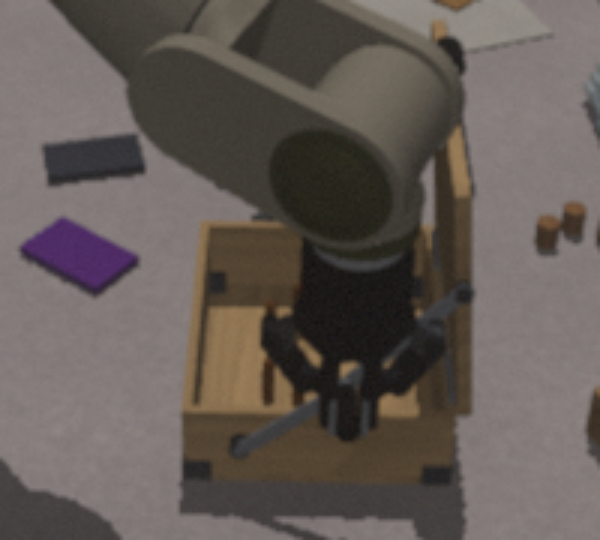

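```bash
python3 -m pendant '[[[-0.06,0,0.06],0,0],[[0,0,0],0,0],[[0,0,0],0,0.5],[[0,0,0],0,0.5],[[0,0,0],0,0.5],[[0,0,0.3],0,0.5],[[0,0,0.7],0,0.5],[[0,0,1],0,0.5],[[0,-0.6,1],0,0.7],[[-0.6,0,1],0,0.8],[[-1,1,1],0,1],[[-1,1,1],0,1]]'
python3 - <<'E'
from h import *
st()
I={}
for n in("side","scene"):
  p,d,C=grab(n)
  X=cloud(C,d);b=((p.max(2)<42)&(X[...,2]>.07)&(X[...,2]<.16)&(X[...,1]<-.1)&(X[...,1]>-.22)&(X[...,0]>.4)&(X[...,0]<.75)).astype(np.uint8)
  cs=cv2.findContours(b,0,2)[0]; c=max(cs,key=cv2.contourArea)
  mm=np.zeros_like(b);cv2.drawContours(mm,[c],-1,1,-1);v,u=np.nonzero(mm)
  print(n,len(u),np.median(X[mm>0],0).round(4)); I[n]=(C,(u.mean(),v.mean()))
  a=p[150:330,200:400] if n=="side" else p[150:320,150:380]
  cv2.imwrite(f"pics/f1{n}.png",cv2.resize(a,None,fx=3,fy=3)[:,:,::-1])
print(tri(*I["side"],*I["scene"]))
E
```

```text
time_s: 12.18
position: [0.5305, -0.1468, 0.276]
tool_rot: [[-0.095, 0.001, 0.996], [-0.996, -0.001, -0.095], [0.001, -1.0, 0.002]]
ft_force: [0.2, 1.1, 0.3]
grip_width: 0.0847
12.18 [ 0.5305 -0.1468  0.276 ] yaw -5.43 F [0.2 1.1 0.3] w 0.0847 q [-28.  20.  69.  -0.  90. -22.]
side 101 [ 0.5976 -0.1752  0.1208]
scene 72 [ 0.6006 -0.1682  0.1209]
(array([ 0.59778588, -0.16693859,  0.11320324]), [np.float64(0.0015425297053043114), np.float64(0.0015425297053041854)])
```

View pics/f1side.png

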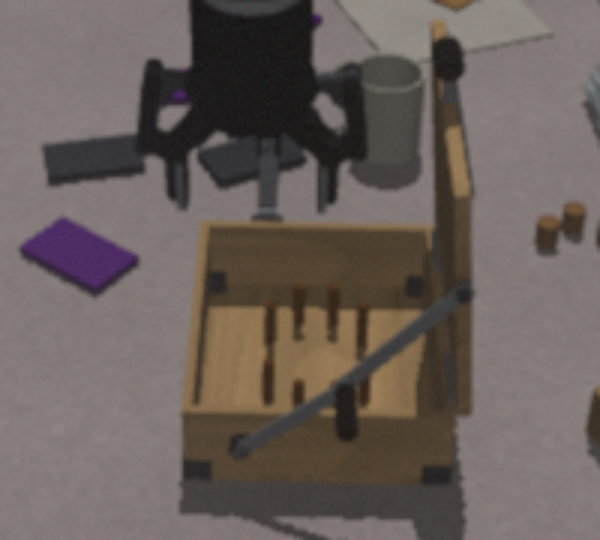

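The knob is at z ≈ 0.113 and the knee is visibly past straight, so the stay looks locked. Next I'll move over the chest to locate the dowels.

```bash
python3 -m pendant '[[[0.2,1,0.2],0,1],[[0.4,1,0.2],0,1],[[0.4,1,0],0,1],[[0.4,1,0],0,1],[[0.4,1,0],0,1],[[0.33,0.43,0],0,1],[[0,0,0],0,1],[[0,0,0],0,1],[[0,0,0],0,1]]'
python3 - <<'E'
from h import *
st();p,d,C=grab("wrist","g1")
th=np.radians(-5.4);e=np.array([np.cos(th),np.sin(th)]);f=np.array([-e[1],e[0]])
o=np.array([.5947,-.013])
q=p.copy()
for x,y in[(40,36),(40,-36),(-40,36),(-40,-36),(15,60),(15,-60),(-15,60),(-15,-60)]:
    P=o+e*x/1000+f*y/1000
    u=proj(C,[P[0],P[1],.053]);cv2.circle(q,tuple(int(round(a)) for a in u),4,(0,255,0),1)
for x,y in[(105,120),(105,-120),(-105,120),(-105,-120)]:
    P=o+e*x/1000+f*y/1000
    u=proj(C,[P[0],P[1],.075]);cv2.circle(q,tuple(int(round(a)) for a in u),4,(255,0,0),1)
cv2.imwrite("pics/g2.png",cv2.resize(q[80:330,150:420],None,fx=2.4,fy=2.4)[:,:,::-1])
E
```

```text
time_s: 13.03
position: [0.5949, 0.0158, 0.2863]
tool_rot: [[-0.093, -0.0, 0.996], [-0.996, -0.0, -0.093], [0.0, -1.0, -0.0]]
ft_force: [0.0, -0.5, 0.3]
grip_width: 0.0854
13.03 [0.5949 0.0158 0.2863] yaw -5.35 F [ 0.  -0.5  0.3] w 0.0854 q [-10.  25.  60.  -0.  95.  -5.]
```

View pics/g2.png

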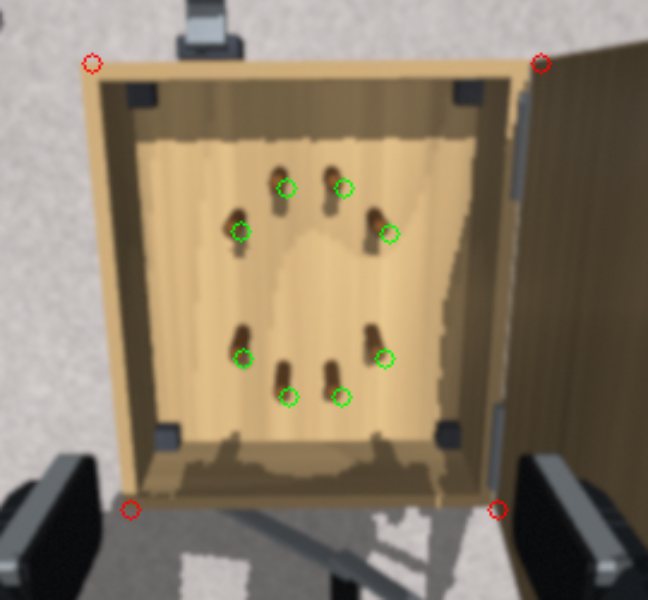

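Run:
```python
from h import *
p=cv2.imread("pics/g1.png")
cv2.imwrite("pics/g3.png",cv2.resize(p[140:255,235:325],None,fx=7,fy=7,interpolation=cv2.INTER_CUBIC)[:600])
```

```text
(no output)
```

View pics/g3.png

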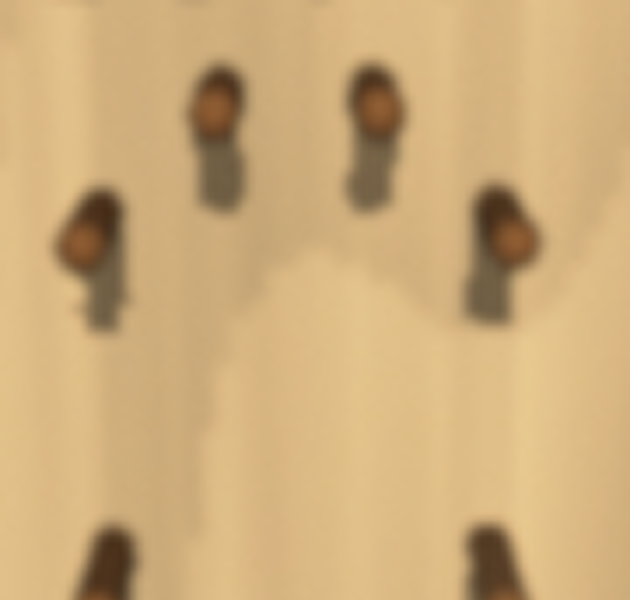

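```bash
cat > dow.py <<'E'
from h import *
from scipy.optimize import least_squares
D=np.array([(40,36),(40,-36),(-40,36),(-40,-36),(15,60),(15,-60),(-15,60),(-15,-60)])/1000
def fit(p,C,o0=(.591,-.010),z=.05,minA=6):
    hsv=cv2.cvtColor(p,cv2.COLOR_RGB2HSV)
    def loc(x): return np.array(x[:2])+D@np.array([[np.cos(x[2]),np.sin(x[2])],[-np.sin(x[2]),np.cos(x[2])]])
    x0=np.array([*o0,np.radians(-5.4)])
    pr=proj(C,np.c_[loc(x0),np.full(8,z)])
    m=((hsv[...,1]>135)&(p[...,0]>85)).astype(np.uint8)
    n,l,s,c=cv2.connectedComponentsWithStats(m)
    W=[];idx=[]
    for i,u in enumerate(pr):
        k=[j for j in range(1,n) if s[j,4]>=minA and np.hypot(*(c[j]-u))<14]
        if not k: continue
        k=max(k,key=lambda j:s[j,4]); W.append(onplane(C,*c[k],z)[:2]);idx.append(i)
    W=np.array(W)
    r=least_squares(lambda x:((loc(x)[idx]-W)*1000).ravel(),x0)
    print("dowels",idx,"o",r.x[:2].round(4),"yaw",np.degrees(r.x[2]).round(2),"res mm",np.abs(r.fun).max().round(1))
    return r.x
E
python3 - <<'E'
from dow import *
p,d,C=grab("wrist"); fit(p,C)
hs=cv2.cvtColor(p,cv2.COLOR_RGB2HSV); print(hs[154,266],p[154,266],hs[150,280])
E
```

```text
dowels [0, 1, 2, 3, 4, 5, 6, 7] o [ 0.5903 -0.0093] yaw -4.61 res mm 2.6
[ 14 165 136] [136  89  48] [ 18 103 211]
```

```bash
python3 -m pendant '[[[-0.8,0.5,-0.5],0,1],[[-0.8,0.5,-1],0,1],[[0,0,-0.5],0,1],[[0,0,0],0,1],[[0,0,0],0,1],[[0,0,0],0,1]]' >/dev/null
python3 - <<'E'
from dow import *
st();p,d,C=grab("wrist","g4")
for z in(.044,.05,.056): fit(p,C,z=z)
x=fit(p,C)
for n in("scene","side"):
    p,d,C=grab(n,"g5"+n)
E
```

```text
13.63 [0.5483 0.0457 0.2279] yaw -5.37 F [-0.4  0.1  0.4] w 0.0854 q [-8. 22. 75. -0. 83. -2.]
dowels [0, 1, 2, 3, 4, 6] o [ 0.5907 -0.0123] yaw -4.81 res mm 1.1
dowels [0, 1, 2, 3, 4, 6] o [ 0.59   -0.0101] yaw -4.81 res mm 0.4
dowels [0, 1, 2, 3, 4, 6] o [ 0.5892 -0.0079] yaw -4.81 res mm 1.3
dowels [0, 1, 2, 3, 4, 6] o [ 0.59   -0.0101] yaw -4.81 res mm 0.4
```

View pics/g4.png

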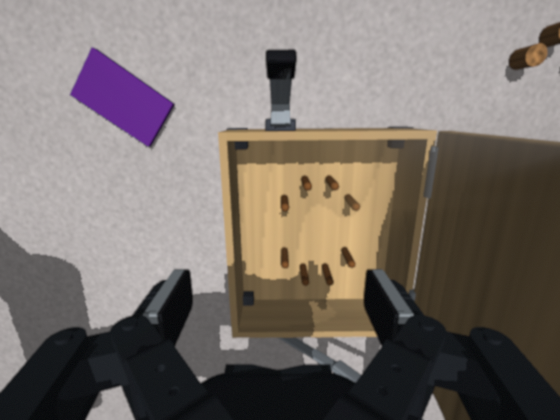

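Two views agree on the dowels: chest centre (0.590, -0.010), yaw about -4.8°, residual 0.4 mm. The wrist view shows them between (284,203) and (327,275). Next is the plate by the mug.

```bash
python3 -m pendant '[[[0,0.8,0],-1,1],[[0,0.8,0],-1,1],[[0,0.8,0],-1,1],[[0,0.8,0],-1,1],[[0,0.8,0],-1,1],[[0,0.8,0],-1,1],[[0,0.8,0],-1,1],[[0,0.8,0],-1,1],[[0,0.8,-0.2],-1,1],[[0,0.8,-0.3],-1,1],[[0.25,0.7,-0.3],-1,1],[[0,0,0],-1,1]]' >/dev/null
python3 -m pendant '[[[0,0,0],-0.35,1],[[0,0,0],0,1],[[0,0,0],0,1]]'
cat > plate.py <<'E'
from h import *
def find(n,save=None,z=.01,near=None,verbose=True):
    p,d,C=grab(n,save); X=cloud(C,d)
    hsv=cv2.cvtColor(p,cv2.COLOR_RGB2HSV)
    out=[]
    R=p.astype(int)
    m=((d>0)&(abs(X[...,2]-z)<.012)&(p.max(2)<75)&(hsv[...,1]<90)&(R[...,2]>=R[...,0])).astype(np.uint8)
    m=cv2.morphologyEx(m,cv2.MORPH_OPEN,np.ones((3,3)))
    for c in cv2.findContours(m,0,2)[0]:
        if cv2.contourArea(c)<100: continue
        u=c[:,0];W=onplane(C,u[:,0],u[:,1],z)[:,:2]*1000
        r=cv2.minAreaRect(W.astype(np.float32))
        (a,b),w=r[1],r[2]
        if not(75<max(a,b)<115 and 45<min(a,b)<75): continue
        lng=w if a>b else w+90
        mm=np.zeros_like(m);cv2.drawContours(mm,[c],-1,1,-1)
        jaw=(lng-90+180)%180-180  # in [-180,0)
        print(n,"px",u.mean(0).round(),"ctr",np.round(r[0],1),"size",np.round((max(a,b),min(a,b)),1),"jaw",round(jaw,1),"or",round(jaw+180,1),"z",np.median(X[...,2][mm>0]).round(4))
E
python3 - <<'E'
from plate import *
st(); find("wrist","h1"); find("scene")
E
```

```text
time_s: 15.03
position: [0.5549, 0.3076, 0.2028]
tool_rot: [[-0.921, 0.001, 0.391], [-0.391, 0.0, -0.921], [-0.001, -1.0, 0.0]]
ft_force: [0.5, -0.7, 0.1]
grip_width: 0.0853
15.03 [0.5549 0.3076 0.2028] yaw -67.0 F [ 0.5 -0.7  0.1] w 0.0853 q [18. 32. 63.  0. 86. 85.]
wrist px [225. 295.] ctr [391.8 319.3] size [99.9 58. ] jaw -80.3 or 99.7 z 0.0105
wrist px [279. 188.] ctr [553.7 312.3] size [95.3 57.6] jaw -67.0 or 113.0 z 0.0105
scene px [178. 296.] ctr [ 541. -326.] size [96.7 57. ] jaw -102.8 or 77.2 z 0.0112
scene px [148. 266.] ctr [ 395.1 -338.7] size [98.1 58. ] jaw -73.9 or 106.1 z 0.0109
scene px [333. 192.] ctr [556.2 310.8] size [95.8 60.6] jaw -66.1 or 113.9 z 0.0124
scene px [304. 162.] ctr [392.3 317.4] size [96.5 58.7] jaw -80.4 or 99.6 z 0.0122
```

View pics/h1.png

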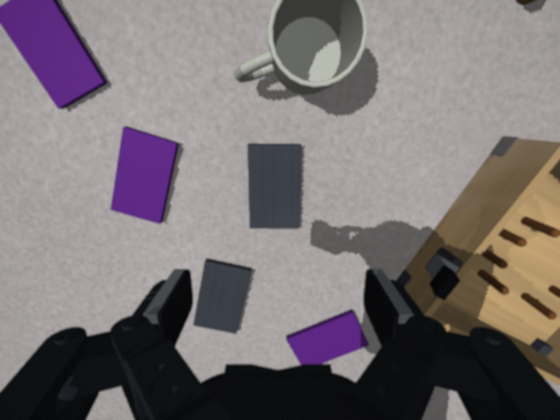

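```bash
python3 -m pendant '[[[0,0.1,-0.7],0,1],[[0,0.05,-1],0,1],[[0,0,-1],0,1],[[0,0,-1],0,0.9],[[0,0,-1],0,0.9],[[0,0,-0.8],0,0.9],[[0,0,0],0,0.9],[[0,0,0],0,0.9]]'
python3 - <<'E'
from h import *
st();p,d,C=grab("wrist","h2")
s=env.observe();X=cloud(C,d);T=(X-s["position"])@s["tool_rot"]
m=(d>0)&(T[...,1]<.02)&(p.max(2)<130)
for lo,hi in((-.075,-.02),(.02,.075)):
    k=m&(T[...,2]>lo)&(T[...,2]<hi)&(abs(T[...,0])<.02)
    print(k.sum(), np.percentile(T[k],[90,97,100],axis=0).round(4) if k.any() else None)
E
```

```text
time_s: 15.8
position: [0.5545, 0.3119, 0.0373]
tool_rot: [[-0.921, -0.001, 0.39], [-0.39, -0.0, -0.921], [0.001, -1.0, -0.0]]
ft_force: [0.2, 0.1, 1.5]
grip_width: 0.0764
15.8 [0.5545 0.3119 0.0373] yaw -67.05 F [0.2 0.1 1.5] w 0.0764 q [19. 41. 74.  0. 65. 86.]
17048 [[ 0.0065 -0.0396 -0.0273]
 [ 0.0097 -0.0218 -0.0225]
 [ 0.0149 -0.0087 -0.02  ]]
16259 [[ 0.0069 -0.0386  0.0628]
 [ 0.0097 -0.0213  0.0659]
 [ 0.0146 -0.0082  0.0691]]
```

View pics/h2.png

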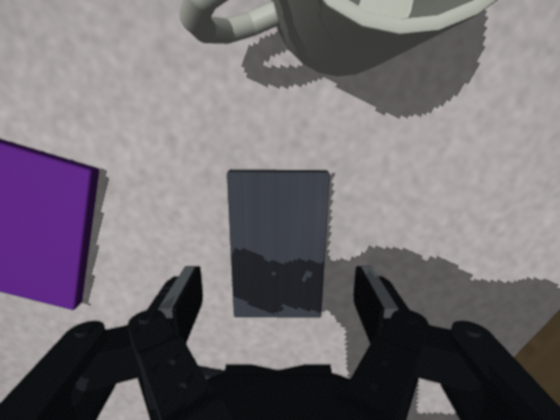

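The plate is centred between the jaws: its edges are at u 229 and 328, and the jaw midline is at u 278. At this opening the fingertips stand 8.5 mm behind the TCP, so I'll go lower before gripping.

```bash
python3 -m pendant '[[[0,0,-0.7],0,0.9],[[0,0,-0.6],0,0.9],[[0,0,0],0,0.6],[[0,0,0],0,0.6],[[0,0,0],0,0.6],[[0,0,0],0,0.6],[[0,0,0],0,0.6]]' 40; python3 -m pendant '[[[0,0,0.3],0,0.6],[[0,0,0.7],0,0.6],[[0,0,1],0,0.6],[[0,0,1],0,0.6],[[0,0,1],0,0.6],[[0,0,1],0,0.6],[[0,0,0.5],0,0.6],[[0,0,0],0,0.6]]'
python3 - <<'E'
from h import *
st();p,d,C=grab("wrist","h3")
E
```

```text
time_s: 16.43
position: [0.5551, 0.3123, -0.0004]
tool_rot: [[-0.921, 0.002, 0.39], [-0.39, 0.001, -0.921], [-0.002, -1.0, 0.0]]
ft_force: [0.1, -0.5, -1.0]
grip_width: 0.0585
time_s: 17.1
position: [0.5558, 0.3127, 0.1685]
tool_rot: [[-0.921, 0.008, 0.39], [-0.39, 0.003, -0.921], [-0.008, -1.0, 0.001]]
ft_force: [0.1, 1.1, -0.9]
grip_width: 0.0586
17.1 [0.5558 0.3127 0.1685] yaw -67.05 F [ 0.1  1.1 -0.9] w 0.0586 q [19. 33. 66.  0. 81. 86.]
```

View pics/h3.png

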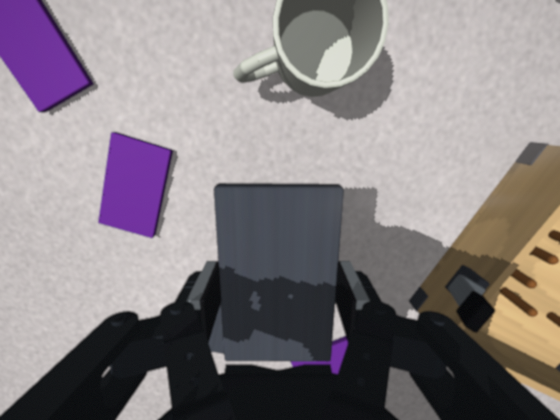

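```bash
cat > held.py <<'E'
from h import *
def held(save=None,ty=-.0104):
    p,d,C=grab("wrist",save); s=env.observe(); T=env.camera_model("wrist")["tool_from_camera"];K=C[0]
    v,u=np.indices(d.shape); r=np.stack([(u-K[0,2])/K[0,0],(v-K[1,2])/K[1,1],np.ones(d.shape)],-1)@T[:3,:3].T
    P=T[:3,3]+r*((ty-T[1,3])/r[...,1])[...,None]
    X=T[:3,3]+r*d[...,None]
    R=p.astype(int)
    m=(d>0)&(abs(X[...,1]-ty)<.012)&(abs(X[...,2])<.027)&(p.max(2)<95)&(R[...,2]>=R[...,0])
    x=P[...,0][m]; mid=abs(P[...,2][m])<.015
    print("held tool x range",x[mid].min().round(4),x[mid].max().round(4),"depth y med",np.median(X[...,1][m]).round(4))
    mm=m.astype(np.uint8); 
    # slope of the far edge (min x) against tool z
    zz=np.linspace(-.02,.02,9); ex=[P[...,0][m&(abs(P[...,2]-z)<.003)].min() for z in zz]
    print("edge slope deg",np.degrees(np.polyfit(zz,ex,1)[0]).round(2))
E
python3 -c "
from held import *
held()"
```

```text
held tool x range -0.0495 0.0506 depth y med -0.0108
edge slope deg 0.34
```

```bash
python3 -m pendant '[[[0,-0.7,0.6],1,0.6],[[0.1,-0.9,0.6],1,0.6],[[0.1,-0.9,0],1,0.6],[[0.1,-0.9,0],1,0.6],[[0.1,-0.9,0],1,0.6],[[0.1,-0.9,0],1,0.6],[[0.1,-0.9,0],1,0.6],[[0.1,-0.9,0],1,0.6],[[0.1,-0.9,0],1,0.6],[[0.1,-0.9,0],1,0.6],[[0.1,-0.9,0],1,0.6],[[0.14,-1,0],1,0.6]]' > /dev/null;  python3 -m pendant '[[[0,-0.07,-0.5],0.44,0.6],[[0,0,-0.5],0,0.6],[[0,0,-0.3],0,0.6],[[0,0,0],0,0.6],[[0,0,0],0,0.6]]'
python3 - <<'E'
from dow import *
st();p,d,C=grab("wrist","i1");fit(p,C,o0=(.590,-.0101))
E
```

```text
time_s: 18.62
position: [0.5884, -0.0106, 0.1596]
tool_rot: [[-0.084, -0.002, 0.996], [-0.996, 0.0, -0.084], [-0.0, -1.0, -0.002]]
ft_force: [0.2, 0.2, -1.0]
grip_width: 0.0583
18.62 [ 0.5884 -0.0106  0.1596] yaw -4.84 F [ 0.2  0.2 -1. ] w 0.0583 q [-13.  29.  75.   0.  76.  -8.]
dowels [0, 2, 4, 6] o [ 0.5903 -0.0092] yaw -4.78 res mm 2.2
```

View pics/i1.png

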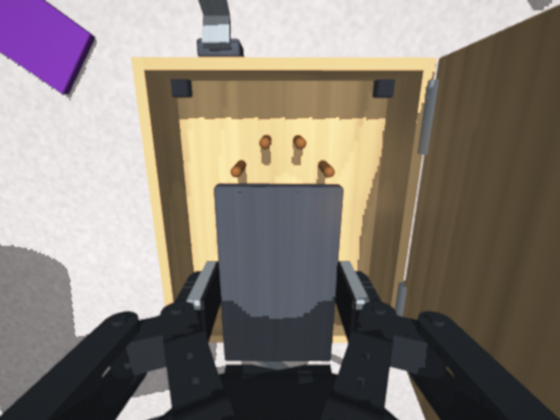

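Run:
```python
from h import *
p,d,C=grab("wrist");s=env.observe()
hsv=cv2.cvtColor(p,cv2.COLOR_RGB2HSV)
m=((hsv[...,1]>135)&(p[...,0]>85)).astype(np.uint8)
n,l,st_,c=cv2.connectedComponentsWithStats(m)
for j in range(1,n):
    if st_[j,4]>20 and 200<c[j][0]<360 and c[j][1]<200:
        for z in(.047,.05):
            P=onplane(C,*c[j],z); r=P-s["position"]; print(c[j].round(1),st_[j,4],z,"chest-frame rel TCP mm: x",(r@s["tool_rot"][:,2]*1000).round(1)," y",(-r@s["tool_rot"][:,0]*1000).round(1))
```

```text
[264.3 141.6] 99 0.047 chest-frame rel TCP mm: x -13.2  y 60.5
[264.3 141.6] 99 0.05 chest-frame rel TCP mm: x -13.1  y 60.7
[298.6 141.7] 102 0.047 chest-frame rel TCP mm: x 15.6  y 60.5
[298.6 141.7] 102 0.05 chest-frame rel TCP mm: x 15.4  y 60.7
[236.9 168.5] 124 0.047 chest-frame rel TCP mm: x -37.1  y 37.9
[236.9 168.5] 124 0.05 chest-frame rel TCP mm: x -36.7  y 38.4
[325.7 168.6] 127 0.047 chest-frame rel TCP mm: x 39.4  y 37.8
[325.7 168.6] 127 0.05 chest-frame rel TCP mm: x 38.9  y 38.3
```

```bash
python3 -m pendant '[[[0.05,0.04,-0.7],0,0.6],[[0,0,-1],0,0.6],[[0,0,-1],0,0.6],[[0,0,-0.6],0,0.6],[[0,0,0],0,0.6],[[0,0,0],0,0.6]]'
python3 - <<'E'
from h import *
st();p,d,C=grab("wrist","i2")
E
```

```text
time_s: 19.22
position: [0.5905, -0.0096, 0.0618]
tool_rot: [[-0.084, -0.0, 0.996], [-0.996, -0.0, -0.084], [0.0, -1.0, -0.0]]
ft_force: [0.8, 0.9, -1.1]
grip_width: 0.0583
19.22 [ 0.5905 -0.0096  0.0618] yaw -4.84 F [ 0.8  0.9 -1.1] w 0.0583 q [-12.  35.  81.  -0.  63.  -8.]
```

View pics/i2.png

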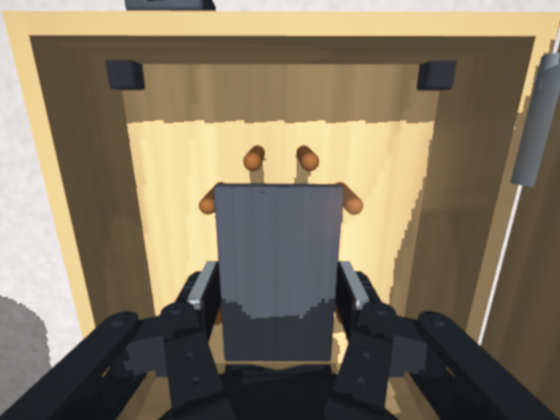

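```bash
python3 -m pendant '[[[0.02,0,-0.4],0,0.6],[[0,0,-0.4],0,0.6],[[0,0,-0.4],0,0.6],[[0,0,-0.3],0,0.6],[[0,0,-0.2],0,0.6],[[0,0,0],0,0.6],[[0,0,0],0,0.6]]'
```

```text
time_s: 19.85
position: [0.5912, -0.0099, 0.0111]
tool_rot: [[-0.085, 0.001, 0.996], [-0.996, -0.0, -0.085], [0.0, -1.0, 0.001]]
ft_force: [0.4, -0.4, -1.8]
grip_width: 0.0587
```

```bash
python3 -m pendant '[[[0,0,-0.06],0,0.6],[[0,0,0],0,0.6],[[0,0,0],0,0.85],[[0,0,0],0,0.85],[[0,0,0],0,0.85],[[0,0,0.3],0,0.85],[[0,0,0.8],0,0.85],[[0,0,1],0,0.85],[[0,0,1],0,1],[[0,0,1],0,1],[[0,0,1],0,1],[[0,0,1],0,1]]'
python3 - <<'E'
from h import *
st();p,d,C=grab("wrist","i3")
E
```

```text
time_s: 20.85
position: [0.5905, -0.0097, 0.194]
tool_rot: [[-0.085, 0.001, 0.996], [-0.996, -0.0, -0.085], [0.0, -1.0, 0.001]]
ft_force: [0.5, 0.7, 0.3]
grip_width: 0.0851
20.85 [ 0.5905 -0.0097  0.194 ] yaw -4.86 F [0.5 0.7 0.3] w 0.0851 q [-12.  27.  71.   0.  81.  -8.]
```

View pics/i3.png

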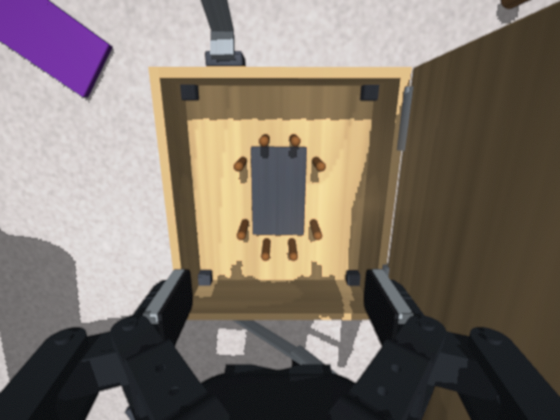

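Plate 1 lies flat between the dowels, spanning (252,147) to (306,235). Next is the plate at (0.392, 0.318).

```bash
python3 -m pendant '[[[-0.4,0.5,0.3],-1,1],[[-0.55,0.9,0],-1,1],[[-0.55,0.9,0],-1,1],[[-0.55,0.9,0],-1,1],[[-0.55,0.9,0],-1,1],[[-0.55,0.9,0],-1,1],[[-0.55,0.9,0],-1,1],[[-0.55,0.9,0],-1,1],[[-0.55,0.9,0],-1,1],[[-0.55,0.9,0],-1,1],[[-0.55,0.9,0],-1,1],[[-0.55,0.9,0],-1,1]]' > /dev/null;  python3 -m pendant '[[[-0.1,0.4,0],-1,1],[[0,0.1,0],-1,1],[[0,0,0],-1,1],[[0,0,0],-0.1,1],[[0,0,0],0,1],[[0,0,0],0,1]]'
python3 - <<'E'
from plate import *
st(); find("wrist","j1"); find("scene"); find("side")
E
```

```text
time_s: 22.4
position: [0.3944, 0.317, 0.2008]
tool_rot: [[-0.986, 0.0, 0.17], [-0.17, 0.0, -0.986], [-0.0, -1.0, -0.0]]
ft_force: [-0.5, 0.6, 0.5]
grip_width: 0.0854
22.4 [0.3944 0.317  0.2008] yaw -80.24 F [-0.5  0.6  0.5] w 0.0854 q [ 25.  19.  84.  -0.  77. 106.]
wrist px [287. 201.] ctr [389.3 318.9] size [96.9 58.9] jaw -80.4 or 99.6 z 0.0104
scene px [178. 297.] ctr [ 541.  -326.2] size [97.2 57.2] jaw -104.0 or 76.0 z 0.0113
scene px [147. 266.] ctr [ 395.  -338.7] size [98.2 58.1] jaw -73.9 or 106.1 z 0.0114
scene px [302. 163.] ctr [391.3 316.9] size [94.5 59.3] jaw -79.6 or 100.4 z 0.0123
side px [220. 390.] ctr [ 393.6 -341.4] size [98.  60.9] jaw -74.0 or 106.0 z 0.0104
side px [290. 382.] ctr [ 539.9 -329.2] size [98.  61.8] jaw -102.2 or 77.8 z 0.0105
side px [305. 268.] ctr [592.4  -2. ] size [85.6 51.6] jaw -7.1 or 172.9 z 0.0188
side px [228. 202.] ctr [391.7 314.4] size [95.8 61.3] jaw -84.9 or 95.1 z 0.0109
```

View pics/j1.png

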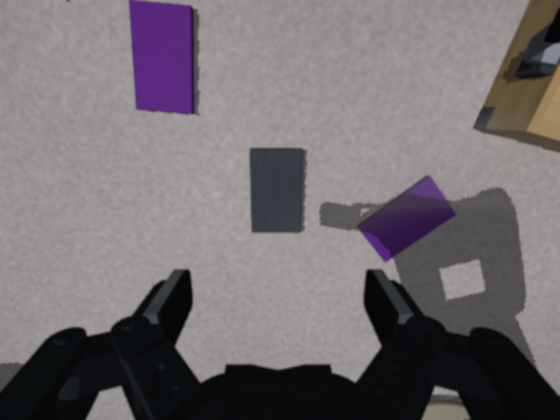

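```bash
python3 -m pendant '[[[-0.12,0.05,-0.7],0,0.9],[[0,0,-1],0,0.9],[[0,0,-1],0,0.9],[[0,0,-1],0,0.9],[[0,0,-1],0,0.9],[[0,0,-1],0,0.9],[[0,0,-0.6],0,0.9],[[0,0,-0.42],0,0.9],[[0,0,0],0,0.9],[[0,0,0],0,0.6],[[0,0,0],0,0.6],[[0,0,0],0,0.6]]' 40; python3 -m pendant '[[[0,0,0],0,0.6],[[0,0,0],0,0.6],[[0,0,0.3],0,0.6],[[0,0,0.7],0,0.6],[[0,0,1],0,0.6],[[0,0,1],0,0.6],[[0,0,1],0,0.6],[[0,0,1],0,0.6],[[0,0,1],0,0.6],[[0,0,0.5],0,0.6],[[0,0,0],0,0.6]]'
python3 - <<'E'
from held import *
st();held("j2")
E
```

```text
time_s: 23.55
position: [0.3913, 0.3189, 0.0001]
tool_rot: [[-0.986, 0.002, 0.168], [-0.168, 0.001, -0.986], [-0.002, -1.0, -0.001]]
ft_force: [0.9, 0.1, -0.9]
grip_width: 0.0583
time_s: 24.47
position: [0.3916, 0.3192, 0.1979]
tool_rot: [[-0.986, 0.007, 0.168], [-0.168, 0.003, -0.986], [-0.007, -1.0, -0.002]]
ft_force: [-0.4, 0.9, -0.9]
grip_width: 0.0583
24.47 [0.3916 0.3192 0.1979] yaw -80.35 F [-0.4  0.9 -0.9] w 0.0583 q [ 26.  19.  85.   0.  76. 106.]
held tool x range -0.0486 0.0503 depth y med -0.0104
edge slope deg -0.01
```

View pics/j2.png

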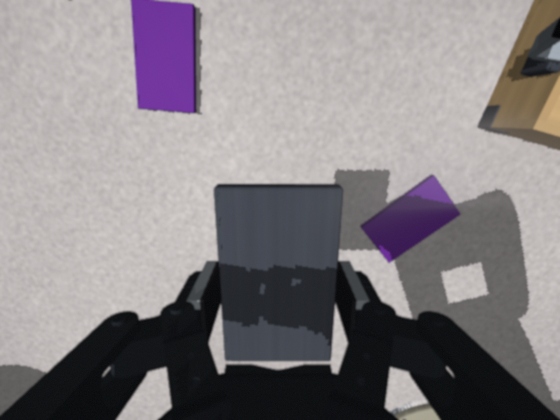

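```bash
python3 -m pendant '[[[0.4,-0.5,0],1,0.6],[[0.55,-0.9,0],1,0.6],[[0.55,-0.9,0],1,0.6],[[0.55,-0.9,0],1,0.6],[[0.55,-0.9,0],1,0.6],[[0.55,-0.9,0],1,0.6],[[0.55,-0.9,0],1,0.6],[[0.55,-0.9,0],1,0.6],[[0.55,-0.9,0],1,0.6],[[0.55,-0.9,0],1,0.6],[[0.55,-0.9,0],1,0.6],[[0.55,-0.9,0],1,0.6]]' > /dev/null;  python3 -m pendant '[[[0.19,-0.56,-0.3],1,0.6],[[0,0,-0.9],1,0.6],[[0,0,-0.9],1,0.6],[[0,0,-0.9],0.1,0.6],[[0,0,-0.9],0,0.6],[[0,0,-0.6],0,0.6],[[0,0,0],0,0.6],[[0,0,0],0,0.6]]'
python3 - <<'E'
from h import *
st();p,d,C=grab("wrist","j3")
E
```

```text
time_s: 26.18
position: [0.589, -0.0099, 0.0576]
tool_rot: [[-0.085, -0.004, 0.996], [-0.996, 0.001, -0.085], [-0.0, -1.0, -0.004]]
ft_force: [0.9, 0.3, -1.2]
grip_width: 0.0585
26.18 [ 0.589  -0.0099  0.0576] yaw -4.86 F [ 0.9  0.3 -1.2] w 0.0585 q [-12.  36.  81.  -0.  63.  -8.]
```

View pics/j3.png

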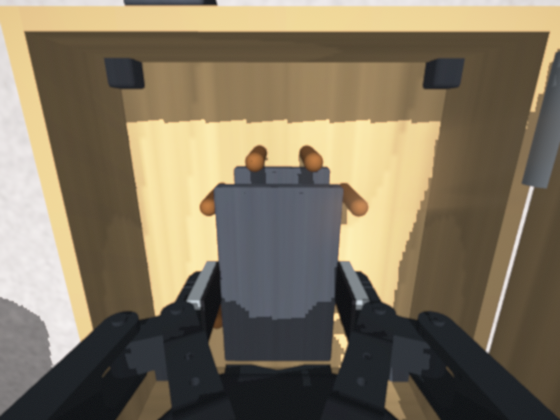

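```bash
python3 -m pendant '[[[0.06,0,0],0,0.6],[[0,0,-0.4],0,0.6],[[0,0,-0.4],0,0.6],[[0,0,-0.3],0,0.6],[[0,0,-0.16],0,0.6],[[0,0,0],0,0.6],[[0,0,0],0,0.6]]'
```

```text
time_s: 26.82
position: [0.592, -0.0101, 0.0216]
tool_rot: [[-0.085, 0.001, 0.996], [-0.996, -0.0, -0.085], [0.0, -1.0, 0.001]]
ft_force: [0.4, 0.2, -1.0]
grip_width: 0.0583
```

```bash
python3 -m pendant '[[[-0.02,0,-0.07],0,0.6],[[0,0,0],0,0.6],[[0,0,0],0,0.85],[[0,0,0],0,0.85],[[0,0,0],0,0.85],[[0,0,0.3],0,0.85],[[0,0,0.8],0,0.85],[[0,0,1],0,0.85],[[0,0,1],0,1],[[0,0,1],0,1],[[0,0,1],0,1],[[0,0,1],0,1]]'
python3 - <<'E'
from h import *
st();p,d,C=grab("wrist","j4")
E
```

```text
time_s: 27.82
position: [0.5908, -0.01, 0.2046]
tool_rot: [[-0.085, 0.001, 0.996], [-0.996, -0.0, -0.085], [0.0, -1.0, 0.001]]
ft_force: [-0.1, 0.3, -0.6]
grip_width: 0.0855
27.82 [ 0.5908 -0.01    0.2046] yaw -4.86 F [-0.1  0.3 -0.6] w 0.0855 q [-12.  27.  70.  -0.  83.  -8.]
```

View pics/j4.png

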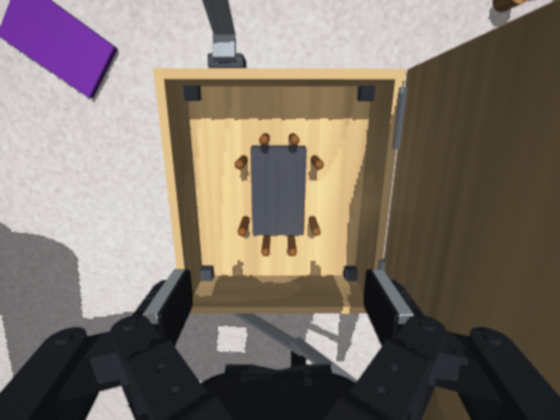

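Plate 2 sits on plate 1, centred between the dowels. Next is the plate by the bottle.

```bash
python3 -m pendant '[[[-0.4,-0.3,0.6],-1,1],[[-0.5,-0.6,0.6],-1,1],[[-0.4,-0.8,0],-1,1],[[-0.35,-0.9,0],-1,1],[[0,-1,0],-1,1],[[0,-1,0],-1,1],[[0,-1,0],-1,1],[[0,-1,0],-1,1],[[0,-1,0],-1,1],[[0,-1,0],-1,1],[[0,-1,0],-1,1],[[0,-0.95,0],-1,1]]' > /dev/null;  python3 -m pendant '[[[0,0,-0.3],-1,1],[[0,0,-0.4],-1,1],[[0,0,-0.4],-1,1],[[0,0,0],-1,1],[[0,0,0],-1,1],[[0,0,0],-1,1],[[0,0,0],-1,1],[[0,0,0],-0.6,1],[[0,0,0],0,1],[[0,0,0],0,1]]'
python3 - <<'E'
from plate import *
st(); find("wrist","k1"); find("scene"); find("side")
E
```

```text
time_s: 29.7
position: [0.5416, -0.3265, 0.2055]
tool_rot: [[-0.975, 0.0, -0.221], [0.221, -0.0, -0.975], [-0.0, -1.0, 0.0]]
ft_force: [1.0, 0.7, 0.3]
grip_width: 0.0855
29.7 [ 0.5416 -0.3265  0.2055] yaw -102.76 F [1.  0.7 0.3] w 0.0855 q [-42.  31.  63.   0.  86.  61.]
wrist px [323. 301.] ctr [ 384.2 -339.9] size [86.3 61.2] jaw -73.2 or 106.8 z 0.0105
scene px [178. 296.] ctr [ 541.3 -326.6] size [96.  56.1] jaw -102.2 or 77.8 z 0.0112
scene px [148. 268.] ctr [ 394.  -337.7] size [96.8 62.3] jaw -73.9 or 106.1 z 0.0112
side px [221. 392.] ctr [ 394.  -342.2] size [98.2 62.2] jaw -72.4 or 107.6 z 0.0103
side px [292. 384.] ctr [ 540.  -329.6] size [97.6 62.1] jaw -102.4 or 77.6 z 0.0104
```

View pics/k1.png

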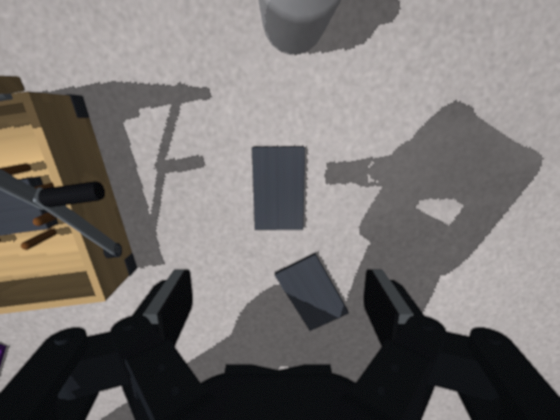

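Run:
```python
from h import *
C=cam("wrist");p=cv2.imread("pics/k1.png")
g=p.max(2)[135:240,235:320]; m=(g<90).astype(np.uint8); c=max(cv2.findContours(m,0,2)[0],key=cv2.contourArea)[:,0]+[235,135]
W=onplane(C,c[:,0],c[:,1],.01)[:,:2]*1000;print(cv2.minAreaRect(W.astype(np.float32)))
```

```text
((538.4067993164062, -326.5218505859375), (59.00762176513672, 97.61052703857422), 77.76018524169922)
```

```bash
python3 -m pendant '[[[-0.06,0,-0.7],0.1,0.9],[[0,0,-1],0,0.9],[[0,0,-1],0,0.9],[[0,0,-1],0,0.9],[[0,0,-1],0,0.9],[[0,0,-1],0,0.9],[[0,0,-0.7],0,0.9],[[0,0,-0.48],0,0.9],[[0,0,0],0,0.9],[[0,0,0],0,0.6],[[0,0,0],0,0.6],[[0,0,0],0,0.6]]' 40; python3 -m pendant '[[[0,0,0],0,0.6],[[0,0,0],0,0.6],[[0,0,0.3],0,0.6],[[0,0,0.7],0,0.6],[[0,0,1],0,0.6],[[0,0,1],0,0.6],[[0,0,1],0,0.6],[[0,0,1],0,0.6],[[0,0,1],0,0.6],[[0,0,1],0,0.6],[[0,0,0.9],0,0.6],[[0,0,0],0,0.6]]'
python3 - <<'E'
from held import *
st();held("k2")
E
```

```text
time_s: 30.85
position: [0.5404, -0.3271, 0.0002]
tool_rot: [[-0.977, 0.002, -0.214], [0.214, -0.002, -0.977], [-0.002, -1.0, 0.001]]
ft_force: [0.0, -0.2, -0.6]
grip_width: 0.0587
time_s: 31.85
position: [0.5408, -0.3274, 0.2425]
tool_rot: [[-0.977, 0.008, -0.214], [0.214, -0.007, -0.977], [-0.009, -1.0, 0.005]]
ft_force: [0.1, 0.4, 0.4]
grip_width: 0.0585
31.85 [ 0.5408 -0.3274  0.2425] yaw -102.35 F [0.1 0.4 0.4] w 0.0585 q [-42.  30.  59.  -0.  90.  60.]
held tool x range -0.048 0.0523 depth y med -0.0104
edge slope deg -0.01
```

View pics/k2.png

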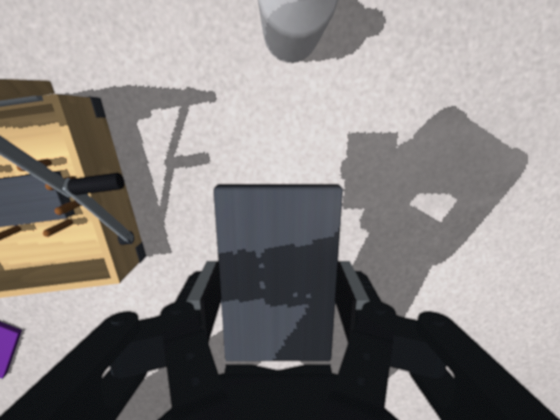

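```bash
python3 -m pendant '[[[0,0.5,0],1,0.6],[[0,0.8,0],1,0.6],[[0,0.95,0],1,0.6],[[0,0.95,0],1,0.6],[[0,0.95,0],1,0.6],[[0,0.95,0],1,0.6],[[0,0.95,0],1,0.6],[[0,0.95,0],1,0.6],[[0.35,0.95,0],1,0.6],[[0.45,0.95,0],1,0.6],[[0.45,0.95,0],1,0.6],[[0.42,0.8,0],1,0.6]]' > /dev/null;  python3 -m pendant '[[[0,0.13,-0.3],1,0.6],[[0,0,-0.5],1,0.6],[[0,0,-0.6],1,0.6],[[0,0,-0.6],1,0.6],[[0,0,-0.8],1,0.6],[[0,0,-0.9],1,0.6],[[0,0,-0.9],1,0.6],[[0,0,-0.9],0.5,0.6],[[0,0,-0.5],0,0.6],[[0,0,0],0,0.6],[[0,0,0],0,0.6]]'
python3 - <<'E'
from h import *
st();p,d,C=grab("wrist","k3")
E
```

```text
time_s: 33.82
position: [0.5893, -0.0031, 0.055]
tool_rot: [[-0.085, -0.002, 0.996], [-0.996, 0.0, -0.085], [-0.0, -1.0, -0.002]]
ft_force: [-0.1, -0.1, -0.4]
grip_width: 0.058
33.82 [ 0.5893 -0.0031  0.055 ] yaw -4.88 F [-0.1 -0.1 -0.4] w 0.058 q [-12.  36.  82.  -0.  63.  -7.]
```

View pics/k3.png

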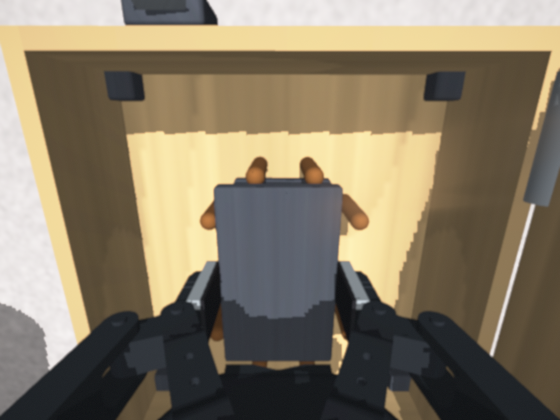

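```bash
python3 -m pendant '[[[0,0,0.1],0,0.6],[[0.06,-0.18,0],0,0.6],[[0,0,0],0,0.6],[[0,0,-0.3],0,0.6],[[0,0,-0.3],0,0.6],[[0,0,-0.24],0,0.6],[[0,0,0],0,0.6],[[0,0,0],0,0.6]]'
```

```text
time_s: 34.53
position: [0.5913, -0.0085, 0.0326]
tool_rot: [[-0.085, -0.002, 0.996], [-0.996, 0.0, -0.085], [-0.0, -1.0, -0.002]]
ft_force: [-0.4, 0.7, -1.4]
grip_width: 0.0589
```

```bash
python3 -m pendant '[[[0,0,-0.1],0,0.6],[[0,0,0],0,0.6],[[0,0,0],0,0.85],[[0,0,0],0,0.85],[[0,0,0],0,0.85],[[0,0,0.3],0,0.85],[[0,0,0.8],0,0.85],[[0,0,1],0,0.85],[[0,0,1],0,1],[[0,0,1],0,1],[[0,0,1],0,1],[[0,0,1],0,1]]'
python3 - <<'E'
from h import *
st();p,d,C=grab("wrist","k4")
E
```

```text
time_s: 35.53
position: [0.5914, -0.0085, 0.216]
tool_rot: [[-0.085, 0.001, 0.996], [-0.996, -0.0, -0.085], [0.0, -1.0, 0.001]]
ft_force: [0.5, -1.1, -0.7]
grip_width: 0.0851
35.53 [ 0.5914 -0.0085  0.216 ] yaw -4.86 F [ 0.5 -1.1 -0.7] w 0.0851 q [-12.  27.  69.   0.  84.  -7.]
```

View pics/k4.png

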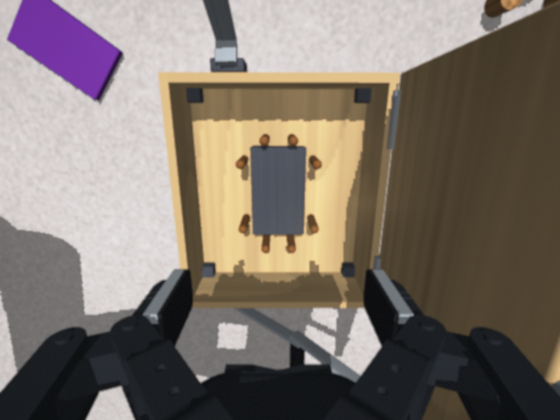

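Plate 3 is placed. One remains, near (0.394, -0.340).

```bash
python3 -m pendant '[[[-0.4,-0.4,0],-1,1],[[-0.55,-0.9,0],-1,1],[[-0.55,-0.9,0],-1,1],[[-0.55,-0.9,0],-1,1],[[-0.55,-0.9,0],-1,1],[[-0.55,-0.9,0],-1,1],[[-0.55,-0.9,0],-1,1],[[-0.55,-0.9,0],-1,1],[[-0.55,-0.9,0],-1,1],[[-0.55,-0.9,0],-1,1],[[-0.55,-0.9,0],-1,1],[[-0.55,-0.9,0],-1,1]]' > /dev/null;  python3 -m pendant '[[[-0.12,-0.75,-0.3],-1,1],[[0,0,-0.2],-0.7,1],[[0,0,0],0,1],[[0,0,0],0,1]]'
python3 - <<'E'
from plate import *
st(); find("wrist","l1"); find("scene"); find("side")
E
```

```text
time_s: 36.92
position: [0.3945, -0.3399, 0.1987]
tool_rot: [[-0.958, -0.0, 0.288], [-0.288, 0.0, -0.958], [-0.0, -1.0, -0.0]]
ft_force: [0.3, -0.5, 0.9]
grip_width: 0.0854
36.92 [ 0.3945 -0.3399  0.1987] yaw -73.26 F [ 0.3 -0.5  0.9] w 0.0854 q [-54.  20.  82.   0.  77.  19.]
wrist px [278. 207.] ctr [ 390.2 -338.1] size [98.6 59.7] jaw -74.6 or 105.4 z 0.0104
scene px [149. 265.] ctr [ 394.1 -338.8] size [99.1 58.4] jaw -72.4 or 107.6 z 0.0111
side px [220. 390.] ctr [ 393.5 -341.7] size [98.1 61.4] jaw -73.9 or 106.1 z 0.0103
```

View pics/l1.png

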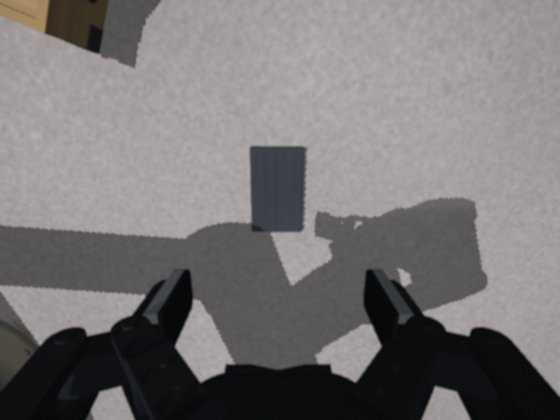

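```bash
python3 -m pendant '[[[-0.12,0.05,-0.7],-0.1,0.9],[[0,0,-1],0,0.9],[[0,0,-1],0,0.9],[[0,0,-1],0,0.9],[[0,0,-1],0,0.9],[[0,0,-1],0,0.9],[[0,0,-0.6],0,0.9],[[0,0,-0.36],0,0.9],[[0,0,0],0,0.9],[[0,0,0],0,0.6],[[0,0,0],0,0.6],[[0,0,0],0,0.6]]' 40; python3 -m pendant '[[[0,0,0],0,0.6],[[0,0,0],0,0.6],[[0,0,0.3],0,0.6],[[0,0,0.7],0,0.6],[[0,0,1],0,0.6],[[0,0,1],0,0.6],[[0,0,1],0,0.6],[[0,0,1],0,0.6],[[0,0,1],0,0.6],[[0,0,1],0,0.6],[[0,0,0.5],0,0.6],[[0,0,0],0,0.6]]'
python3 - <<'E'
from held import *
st();held("l2")
E
```

```text
time_s: 38.07
position: [0.3916, -0.3389, -0.0]
tool_rot: [[-0.96, 0.001, 0.279], [-0.279, -0.002, -0.96], [-0.001, -1.0, 0.002]]
ft_force: [1.3, 2.1, 3.0]
grip_width: 0.0582
time_s: 39.07
position: [0.3916, -0.3394, 0.2279]
tool_rot: [[-0.961, 0.004, 0.278], [-0.278, -0.006, -0.96], [-0.003, -1.0, 0.007]]
ft_force: [0.9, -0.1, 0.0]
grip_width: 0.0586
39.07 [ 0.3916 -0.3394  0.2279] yaw -73.85 F [ 0.9 -0.1  0. ] w 0.0586 q [-54.  19.  80.  -0.  81.  20.]
held tool x range -0.0507 0.0501 depth y med -0.0104
edge slope deg 0.08
```

```bash
python3 -m pendant '[[[0.4,0.5,0],1,0.6],[[0.55,0.9,0],1,0.6],[[0.55,0.9,0],1,0.6],[[0.55,0.9,0],1,0.6],[[0.55,0.9,0],1,0.6],[[0.55,0.9,0],1,0.6],[[0.55,0.9,0],1,0.6],[[0.55,0.9,0],1,0.6],[[0.55,0.9,0],1,0.6],[[0.55,0.9,0],1,0.6],[[0.55,0.9,0],1,0.6],[[0.55,0.9,0],1,0.6]]' > /dev/null;  python3 -m pendant '[[[0.22,0.59,-0.3],1,0.6],[[0,0,-0.9],0.8,0.6],[[0,0,-1],0,0.6],[[0,0,-1],0,0.6],[[0,0,-1],0,0.6],[[0,0,-1],0,0.6],[[0,0,-0.2],0,0.6],[[0,0,0],0,0.6],[[0,0,0],0,0.6]]'
python3 - <<'E'
from h import *
st();p,d,C=grab("wrist","l3")
E
```

```text
time_s: 40.87
position: [0.5913, -0.009, 0.0622]
tool_rot: [[-0.085, 0.0, 0.996], [-0.996, -0.0, -0.085], [0.0, -1.0, 0.0]]
ft_force: [0.2, -0.1, -1.1]
grip_width: 0.0582
40.87 [ 0.5913 -0.009   0.0622] yaw -4.86 F [ 0.2 -0.1 -1.1] w 0.0582 q [-12.  35.  81.  -0.  64.  -7.]
```

View pics/l3.png

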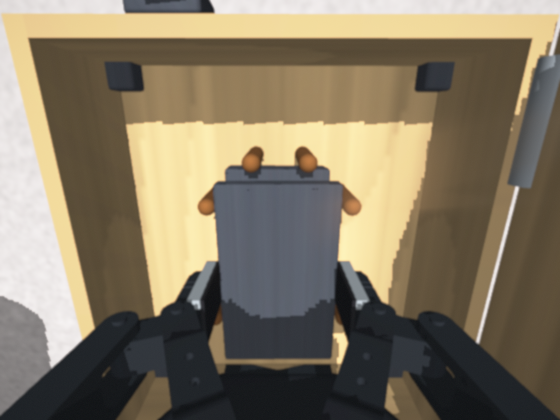

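```bash
python3 -m pendant '[[[0,-0.02,-0.3],0,0.6],[[0,0,-0.3],0,0.6],[[0,0,-0.15],0,0.6],[[0,0,0],0,0.6],[[0,0,0],0,0.6]]'
```

```text
time_s: 41.33
position: [0.591, -0.0095, 0.039]
tool_rot: [[-0.085, -0.0, 0.996], [-0.996, 0.0, -0.085], [-0.0, -1.0, -0.0]]
ft_force: [0.1, -1.1, -1.2]
grip_width: 0.0582
```

```bash
python3 -m pendant '[[[0,0,0],0,0.85],[[0,0,0],0,0.85],[[0,0,0],0,0.85],[[0,0,0.3],0,0.85],[[0,0,0.8],0,0.85],[[0,0,1],0,0.85],[[0,0,1],0,1],[[0,0,1],0,1],[[0,0,1],0,1],[[0,0,0.5],0,1],[[0,0,0],0,1],[[0,0,0],0,1]]'
python3 - <<'E'
from h import *
st();p,d,C=grab("wrist","l4")
X=cloud(C,d);m=(p.max(2)<110)&(d>0)&(abs(X[...,0]-.5905)<.02)&(abs(X[...,1]+.01)<.035)
print("pile top z",np.percentile(X[...,2][m],[5,50,95]).round(4))
g=((p.max(2)<110)&(X[...,2]>.03)&(X[...,2]<.065)&(abs(X[...,0]-.59)<.05)).astype(np.uint8)
c=max(cv2.findContours(g,0,2)[0],key=cv2.contourArea)[:,0]
print(cv2.minAreaRect((onplane(C,c[:,0],c[:,1],.048)[:,:2]*1000).astype(np.float32)))
p,d,C=grab("side");cv2.imwrite("pics/l5.png",cv2.resize(p[150:330,200:400],None,fx=3,fy=3)[:,:,::-1])
grab("scene","l6")
E
```

```text
time_s: 42.33
position: [0.5911, -0.0095, 0.2082]
tool_rot: [[-0.085, 0.002, 0.996], [-0.996, -0.0, -0.085], [0.0, -1.0, 0.002]]
ft_force: [0.3, -0.2, -0.0]
grip_width: 0.0857
42.33 [ 0.5911 -0.0095  0.2082] yaw -4.85 F [ 0.3 -0.2 -0. ] w 0.0857 q [-12.  27.  70.  -0.  83.  -8.]
pile top z [0.0479 0.2905 0.304 ]
((589.4314575195312, -1.9805335998535156), (111.06129455566406, 58.6308708190918), 85.7990951538086)
```

View pics/l4.png

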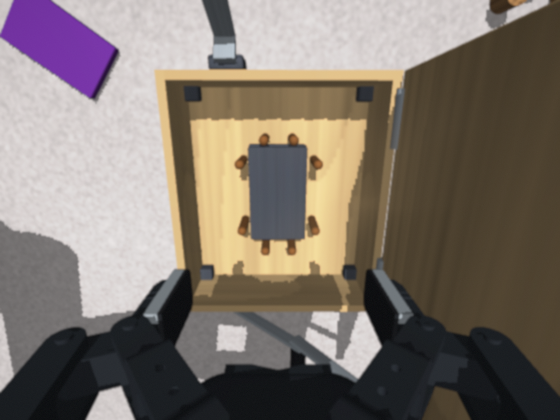

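View pics/l5.png

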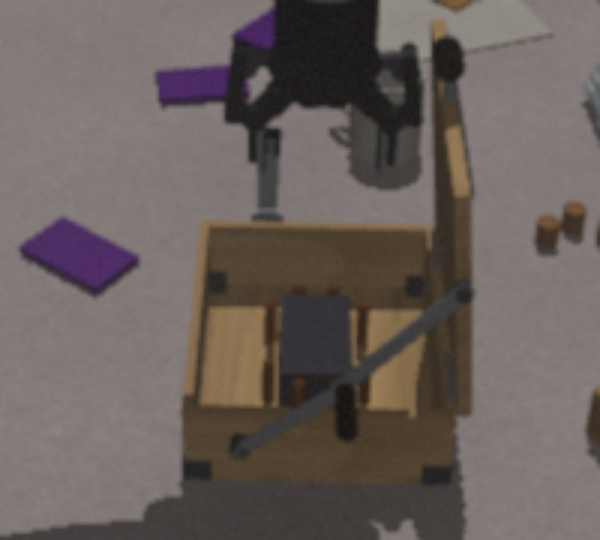

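View pics/l6.png

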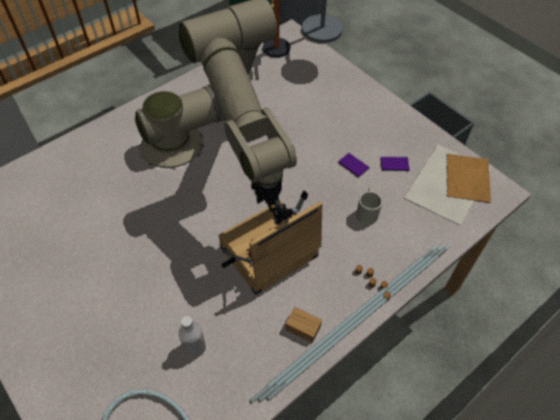

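All four plates are in one pile between the dowels (pile top near z 0.048), and the scene view shows no dark plates left on the bench. Next I'll go to the stay knob and break the knee.

```bash
python3 -m pendant '[[[0,-0.5,0.7],0,0.5],[[0,-1,0.7],0,0.5],[[0,-1,0],0,0.5],[[0,-1,0],0,0.5],[[0.1,-1,0],0,0.5],[[0.1,-1,0],0,0.5],[[0,0,-0.7],0,0.5],[[0,0,-1],0,0.5],[[0,0,-1],0,0.5],[[0,0,-0.9],0,0.5],[[0,0,0],0,0.5],[[0,0,0],0,0.5]]'
python3 - <<'E'
from h import *
st();grab("wrist","m1");p,d,C=grab("side");cv2.imwrite("pics/m2.png",cv2.resize(p[225:305,265:360],None,fx=7,fy=7)[:,:,::-1])
E
```

```text
time_s: 43.48
position: [0.5966, -0.1743, 0.14]
tool_rot: [[-0.085, -0.003, 0.996], [-0.996, 0.002, -0.085], [-0.001, -1.0, -0.003]]
ft_force: [-0.2, -1.1, -0.1]
grip_width: 0.043
43.48 [ 0.5966 -0.1743  0.14  ] yaw -4.86 F [-0.2 -1.1 -0.1] w 0.043 q [-27.  33.  70.  -0.  77. -22.]
```

View pics/m2.png

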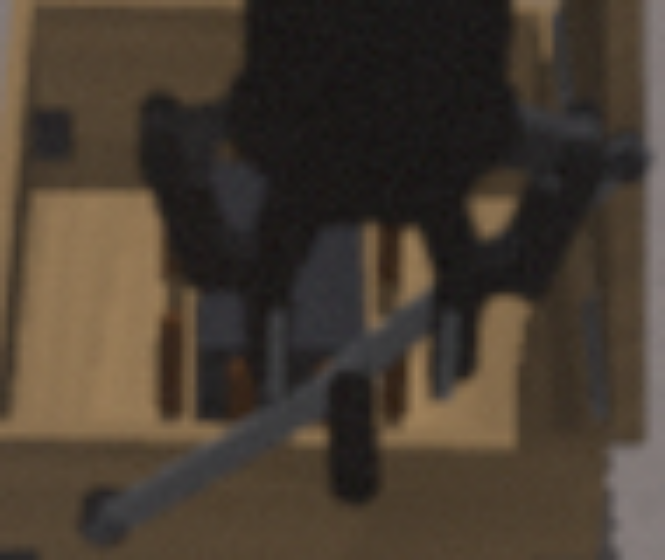

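View pics/m1.png

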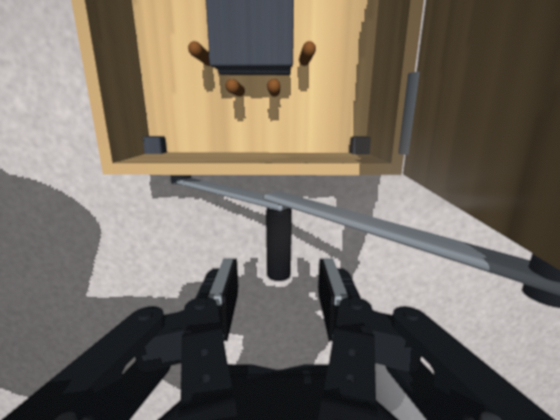

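```bash
python3 -m pendant '[[[0,0,-0.6],0,0.5],[[0,0,-0.55],0,0.5],[[0,0,0],0,0.5],[[0,0,0],0,0],[[0,0,0],0,0],[[0,0,0],0,0],[[0,0,0],0,0]]' 40
python3 -m pendant '[[[-0.1,0.01,0.1],0,0],[[-0.16,0.02,0.16],0,0],[[-0.17,0.02,0.15],0,0],[[-0.18,0.02,0.14],0,0],[[-0.19,0.02,0.13],0,0],[[-0.19,0.02,0.12],0,0],[[-0.2,0.02,0.1],0,0],[[-0.1,0.01,0.04],0,0],[[0,0,0],0,0]]'
python3 - <<'E'
from h import *
st();p,d,C=grab("side");cv2.imwrite("pics/m3.png",cv2.resize(p[150:330,200:400],None,fx=3,fy=3)[:,:,::-1])
E
```

```text
time_s: 44.17
position: [0.5972, -0.1748, 0.1087]
tool_rot: [[-0.085, 0.001, 0.996], [-0.996, -0.001, -0.085], [0.001, -1.0, 0.001]]
ft_force: [-5.1, -0.3, 7.2]
grip_width: 0.0142
time_s: 44.92
position: [0.561, -0.1717, 0.1385]
tool_rot: [[-0.085, 0.011, 0.996], [-0.996, -0.005, -0.085], [0.004, -1.0, 0.011]]
ft_force: [6.8, -2.2, 8.9]
grip_width: 0.0144
44.92 [ 0.561  -0.1717  0.1385] yaw -4.88 F [ 6.8 -2.2  8.9] w 0.0144 q [-29.  30.  77.   0.  72. -24.]
```

View pics/m3.png

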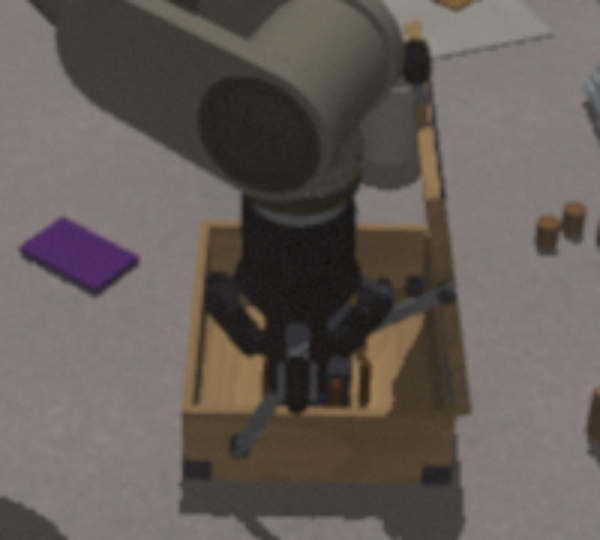

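The knee is broken and the lid is still standing. I'll release the knob and move up to the handle.

```bash
python3 -m pendant '[[[0,0,0],0,0.5],[[0,0,0],0,0.5],[[0,0,0],0,0.5],[[0,0,0.4],0,0.5],[[0,0,0.8],0,0.5],[[0,0,1],0,0.6],[[-0.3,0,1],0,0.7],[[-0.3,0.3,1],1,0.7],[[-0.3,0.5,1],1,0.7],[[0,0.7,1],1,0.7],[[0,0.8,1],1,0.7],[[0,0.8,0.8],1,0.7]]' >/dev/null
python3 -m pendant '[[[0,0.8,0],1,0.7],[[0,0.8,0],1,0.7],[[0,0.4,0],1,0.7],[[0,0,0],1,0.7],[[0,0,0],1,0.7],[[0,0,0],1,0.7],[[0,0,0],1,0.7],[[0,0,0],1,0.7],[[0,0,0],1,0.7],[[0,0,0],1,0.7],[[0,0,0],1,0.7],[[0,0,0],1,0.7]]' >/dev/null
python3 -m pendant '[[[0,0,0],1,0.7],[[0,0,0],0,0.7],[[0,0,0],0,0.7]]'
python3 - <<'E'
from h import *
st();
I={}
for n in("side","scene"):
  p,d,C=grab(n,"n1"+n)
  X=cloud(C,d);b=((p.max(2)<42)&(X[...,2]>.29)&(X[...,2]<.36)&(abs(X[...,1]+.02)<.06)&(X[...,0]>.62)&(X[...,0]<.75)).astype(np.uint8)
  cs=cv2.findContours(b,0,2)[0]
  for c in cs:
    if cv2.contourArea(c)<6: continue
    mm=np.zeros_like(b);cv2.drawContours(mm,[c],-1,1,-1);v,u=np.nonzero(mm)
    print(n,len(u),u.mean(),v.mean(),np.median(X[mm>0],0).round(4)); I[n]=(C,(u.mean(),v.mean()))
if len(I)==2: print(tri(*I["side"],*I["scene"]))
grab("wrist","n1w")
E
```

```text
time_s: 47.22
position: [0.5312, -0.0172, 0.3746]
tool_rot: [[0.996, -0.001, 0.087], [-0.087, 0.0, 0.996], [-0.001, -1.0, 0.0]]
ft_force: [0.8, -0.6, 0.2]
grip_width: 0.0599
47.22 [ 0.5312 -0.0172  0.3746] yaw 85.0 F [ 0.8 -0.6  0.2] w 0.0599 q [ -15.   17.   59.   -0.  104. -100.]
side 105 338.0190476190476 170.5047619047619 [ 0.6559 -0.0317  0.3239]
scene 87 280.3448275862069 208.98850574712642 [ 0.6609 -0.0216  0.3263]
(array([ 0.65732933, -0.01928336,  0.3173052 ]), [np.float64(0.00048337678296317844), np.float64(0.0004833767829632496)])
```

View pics/n1side.png

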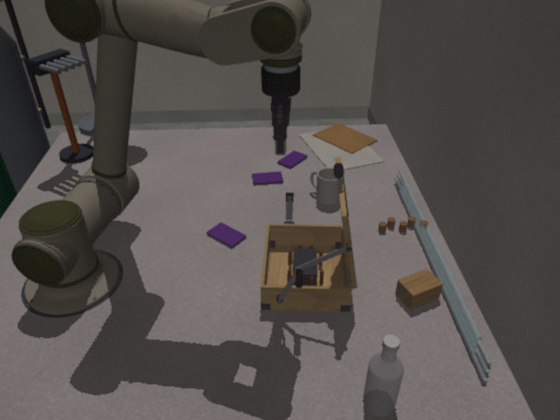

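View pics/n1w.png

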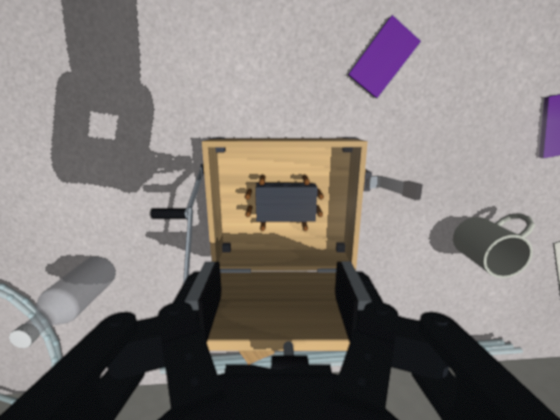

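```bash
python3 -m pendant '[[[0.8,0,0],0,0.7],[[1,0,0],0,0.7],[[1,0,0],0,0.7],[[1,-0.03,0],0,0.7],[[0.42,-0.02,0],0,0.7],[[0,0,-0.6],0,0.7],[[0,0,-0.9],0,0.7],[[0,0,-0.7],0,0.7],[[0,0,-0.35],0,0.7],[[0,0,0],0,0.7],[[0,0,0],0,0.7]]'
python3 - <<'E'
from h import *
st();grab("wrist","n2")
p,d,C=grab("side");cv2.imwrite("pics/n3.png",cv2.resize(p[100:280,250:430],None,fx=3,fy=3)[:,:,::-1])
E
```

```text
time_s: 48.28
position: [0.658, -0.0188, 0.2984]
tool_rot: [[0.996, -0.001, 0.086], [-0.086, 0.0, 0.996], [-0.001, -1.0, 0.0]]
ft_force: [0.1, 0.3, -0.2]
grip_width: 0.0599
48.28 [ 0.658  -0.0188  0.2984] yaw 85.09 F [ 0.1  0.3 -0.2] w 0.0599 q [-12.  32.  47.  -0. 102. -97.]
```

View pics/n2.png

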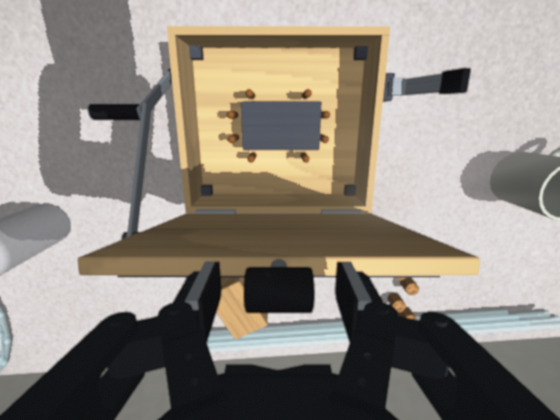

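View pics/n3.png

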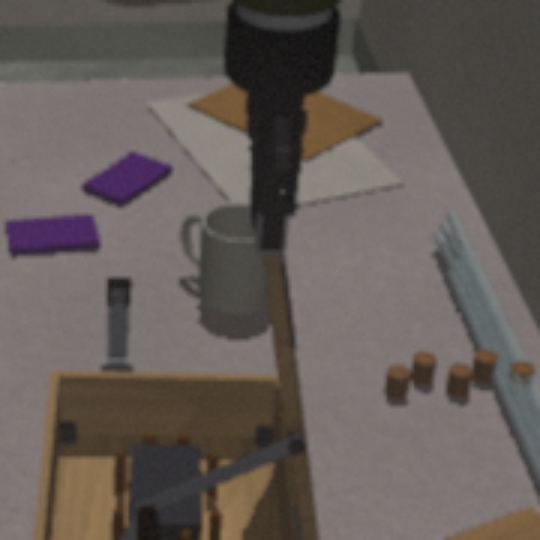

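```bash
python3 -m pendant '[[[0,0,0],0,0.3],[[0,0,0],0,0.2],[[0,0,0],0,0.2],[[0,0,0],0,0.2],[[0,0,0],0,0.2]]' 40
python3 - <<'E'
import numpy as np
e=(np.cos(np.radians(-4.8)),np.sin(np.radians(-4.8)))
r=np.hypot(.245,.006);a0=np.arctan2(.006,.245)
A=list(np.linspace(1.417,.10+a0,34))+list(np.linspace(.10+a0,a0,8))[1:]
rows=[]
for i in range(1,len(A)):
    ds=-r*(np.cos(A[i])-np.cos(A[i-1]));dz=r*(np.sin(A[i])-np.sin(A[i-1]))
    rows.append("[[%.2f,%.2f,%.2f],0,0.2]"%(ds*e[0]/.03,ds*e[1]/.03,dz/.03))
for k in range(0,len(rows),11): print(",".join(rows[k:k+11]))
# end position
print("total",np.array([-r*(np.cos(A[-1])-np.cos(A[0]))*e[0], r*(np.sin(A[-1])-np.sin(A[0]))]))
E
```

```text
time_s: 48.8
position: [0.6582, -0.0184, 0.2993]
tool_rot: [[0.996, 0.002, 0.084], [-0.084, 0.0, 0.996], [0.002, -1.0, 0.0]]
ft_force: [-0.2, 3.3, 5.9]
grip_width: 0.0316
[[-0.31,0.03,-0.06],0,0.2],[[-0.31,0.03,-0.07],0,0.2],[[-0.31,0.03,-0.08],0,0.2],[[-0.31,0.03,-0.09],0,0.2],[[-0.30,0.03,-0.10],0,0.2],[[-0.30,0.02,-0.12],0,0.2],[[-0.29,0.02,-0.13],0,0.2],[[-0.29,0.02,-0.14],0,0.2],[[-0.28,0.02,-0.15],0,0.2],[[-0.28,0.02,-0.16],0,0.2],[[-0.27,0.02,-0.17],0,0.2]
[[-0.26,0.02,-0.18],0,0.2],[[-0.26,0.02,-0.19],0,0.2],[[-0.25,0.02,-0.20],0,0.2],[[-0.24,0.02,-0.21],0,0.2],[[-0.23,0.02,-0.22],0,0.2],[[-0.22,0.02,-0.23],0,0.2],[[-0.21,0.02,-0.24],0,0.2],[[-0.20,0.02,-0.25],0,0.2],[[-0.19,0.02,-0.25],0,0.2],[[-0.18,0.02,-0.26],0,0.2],[[-0.17,0.01,-0.27],0,0.2]
[[-0.16,0.01,-0.28],0,0.2],[[-0.15,0.01,-0.28],0,0.2],[[-0.14,0.01,-0.29],0,0.2],[[-0.13,0.01,-0.29],0,0.2],[[-0.12,0.01,-0.30],0,0.2],[[-0.11,0.01,-0.30],0,0.2],[[-0.09,0.01,-0.31],0,0.2],[[-0.08,0.01,-0.31],0,0.2],[[-0.07,0.01,-0.31],0,0.2],[[-0.06,0.00,-0.31],0,0.2],[[-0.05,0.00,-0.32],0,0.2]
[[-0.01,0.00,-0.12],0,0.2],[[-0.01,0.00,-0.12],0,0.2],[[-0.01,0.00,-0.12],0,0.2],[[-0.01,0.00,-0.12],0,0.2],[[-0.01,0.00,-0.12],0,0.2],[[-0.01,0.00,-0.12],0,0.2],[[-0.00,0.00,-0.12],0,0.2]
total [-0.20672943 -0.23618077]
```

```bash
python3 -m pendant '[[[-0.31,0.03,-0.06],0,0.2],[[-0.31,0.03,-0.07],0,0.2],[[-0.31,0.03,-0.08],0,0.2],[[-0.31,0.03,-0.09],0,0.2],[[-0.30,0.03,-0.10],0,0.2],[[-0.30,0.02,-0.12],0,0.2],[[-0.29,0.02,-0.13],0,0.2],[[-0.29,0.02,-0.14],0,0.2],[[-0.28,0.02,-0.15],0,0.2],[[-0.28,0.02,-0.16],0,0.2],[[-0.27,0.02,-0.17],0,0.2]]'
python3 -c "
from h import *
grab('side','o1')"
```

```text
time_s: 49.72
position: [0.5605, -0.0101, 0.2608]
tool_rot: [[0.996, 0.002, 0.084], [-0.084, 0.001, 0.996], [0.002, -1.0, 0.001]]
ft_force: [1.4, 5.0, 2.6]
grip_width: 0.0312
```

View pics/o1.png

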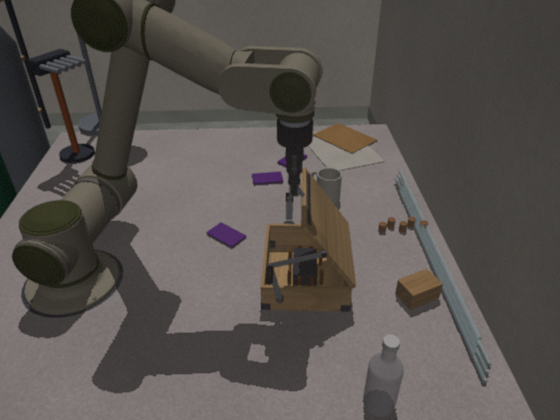

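The lid is following down, the forces are small, and the stay is folding to the front as it should.

```bash
python3 -m pendant '[[[-0.26,0.02,-0.18],0,0.2],[[-0.26,0.02,-0.19],0,0.2],[[-0.25,0.02,-0.20],0,0.2],[[-0.24,0.02,-0.21],0,0.2],[[-0.23,0.02,-0.22],0,0.2],[[-0.22,0.02,-0.23],0,0.2],[[-0.21,0.02,-0.24],0,0.2],[[-0.20,0.02,-0.25],0,0.2],[[-0.19,0.02,-0.25],0,0.2],[[-0.18,0.02,-0.26],0,0.2],[[-0.17,0.01,-0.27],0,0.2]]'
python3 -m pendant '[[[-0.16,0.01,-0.28],0,0.2],[[-0.15,0.01,-0.28],0,0.2],[[-0.14,0.01,-0.29],0,0.2],[[-0.13,0.01,-0.29],0,0.2],[[-0.12,0.01,-0.30],0,0.2],[[-0.11,0.01,-0.30],0,0.2],[[-0.09,0.01,-0.31],0,0.2],[[-0.08,0.01,-0.31],0,0.2]]'
```

```text
time_s: 50.68
position: [0.4878, -0.0038, 0.1852]
tool_rot: [[0.996, -0.0, 0.085], [-0.085, 0.001, 0.996], [-0.0, -1.0, 0.001]]
ft_force: [-1.1, 5.9, 3.1]
grip_width: 0.0311
time_s: 51.35
position: [0.4582, -0.0012, 0.1139]
tool_rot: [[0.996, -0.001, 0.085], [-0.085, 0.001, 0.996], [-0.001, -1.0, 0.001]]
ft_force: [-1.8, 5.7, 1.4]
grip_width: 0.0311
```

```bash
python3 -m pendant '[[[-0.07,0,-0.28],0,0.2],[[-0.06,0,-0.26],0,0.2],[[-0.04,0,-0.24],0,0.2],[[-0.02,0,-0.15],0,0.2],[[-0.02,0,-0.12],0,0.2],[[-0.01,0,-0.12],0,0.2],[[-0.01,0,-0.12],0,0.2],[[0,0,-0.1],0,0.2],[[0,0,-0.1],0,0.2],[[0,0,-0.1],0,0.2],[[0,0,0],0,0.2]]'
```

```text
time_s: 52.27
position: [0.4511, -0.0007, 0.0659]
tool_rot: [[0.996, -0.003, 0.085], [-0.085, 0.003, 0.996], [-0.003, -1.0, 0.002]]
ft_force: [-1.3, 11.9, -3.0]
grip_width: 0.0316
```

```bash
python3 -m pendant '[[[0,0,-0.06],0,0.2],[[0,0,-0.05],0,0.2],[[0,0,0],0,0.2]]'; python3 -m pendant '[[[0,0,-0.05],0,0.2],[[0,0,-0.03],0,0.2],[[0,0,0],0,0.2]]'
```

```text
time_s: 52.52
position: [0.451, -0.0006, 0.0628]
tool_rot: [[0.996, -0.003, 0.085], [-0.085, 0.003, 0.996], [-0.003, -1.0, 0.002]]
ft_force: [-2.1, 11.4, -1.7]
grip_width: 0.0311
time_s: 52.77
position: [0.451, -0.0006, 0.0611]
tool_rot: [[0.996, -0.002, 0.085], [-0.085, 0.002, 0.996], [-0.003, -1.0, 0.002]]
ft_force: [-4.0, 12.3, 9.7]
grip_width: 0.0314
```

The upward force rose to 10 N, so the lid is on its seat. I'll release the handle and look.

```bash
python3 -m pendant '[[[0,0,0],0,0.7],[[0,0,0],0,0.7],[[0,0,0],0,0.7],[[0,0,0.4],0,0.7],[[0,0,0.8],0,0.7],[[0,0,1],0,0.5],[[0,0,1],0,0.2],[[0,0,1],0,0],[[0,0,1],0,0],[[0,0,0],0,0]]'
python3 - <<'E'
from h import *
I={}
for n in("scene","side"):
    p,d,C=grab(n); X=cloud(C,d);z=X[...,2];hsv=cv2.cvtColor(p,cv2.COLOR_RGB2HSV)
    near=(X[...,0]>.4)&(X[...,0]<.85)&(abs(X[...,1])<.25)
    m=near&(abs(X[...,0]-.52)<.02)&(abs(X[...,1]+.01)<.06)&(hsv[...,1]>70)
    m2=near&(abs(X[...,0]-.66)<.02)&(abs(X[...,1]+.01)<.06)&(hsv[...,1]>70)
    print(n,"lid front z",np.median(z[m]),"back z",np.median(z[m2]))
    b=((hsv[...,2]<45)&near&(z>.06)&(z<.16)).astype(np.uint8)
    for c in cv2.findContours(b,0,2)[0]:
        if cv2.contourArea(c)<8: continue
        mm=np.zeros_like(b);cv2.drawContours(mm,[c],-1,1,-1);v,u=np.nonzero(mm)
        print("  blk",u.mean().round(1),v.mean().round(1),len(u),np.median(X[mm>0],0).round(3))
    a=p[150:330,200:400] if n=="side" else p[150:320,150:380]
    cv2.imwrite(f"pics/p1{n}.png",cv2.resize(a,None,fx=3,fy=3)[:,:,::-1])
E
```

```text
time_s: 53.6
position: [0.454, -0.0028, 0.2221]
tool_rot: [[0.996, 0.009, 0.085], [-0.085, -0.003, 0.996], [0.01, -1.0, -0.002]]
ft_force: [0.5, -0.7, -0.3]
grip_width: 0.0004
scene lid front z 0.08935490918963929 back z 0.08892227134024722
  blk 201.2 225.1 49 [ 0.441 -0.154  0.116]
  blk 243.6 207.9 37 [ 0.457 -0.003  0.092]
  blk 303.8 195.4 33 [0.564 0.158 0.133]
side lid front z 0.08839985747988488 back z 0.08839314389709146
  blk 241.3 286.2 103 [ 0.438 -0.161  0.117]
  blk 249.2 250.2 78 [ 0.454 -0.012  0.09 ]
  blk 289.0 194.3 21 [0.563 0.159 0.135]
```

View pics/p1side.png

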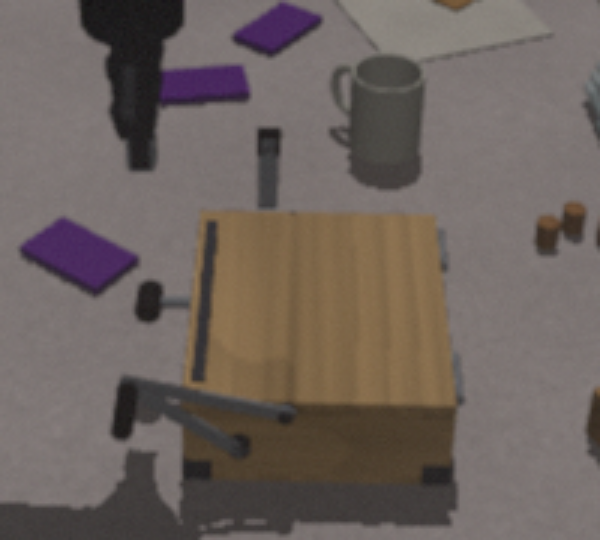

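The lid is fully shut: its top is level at about z 0.088, and the handle and knob are back where they started. Next I'll push the clamp over with closed fingertips from outside.

```bash
python3 -m pendant '[[[0.4,0.8,0],0,0],[[0.55,1,0],0,0],[[0.55,1,0],0,0],[[0.55,1,0],0,0],[[0.55,1,0],0,0],[[0.55,1,0],0,0],[[0.55,1,0],0,0],[[0.14,0.2,0],0,0],[[0,0,-0.7],0,0],[[0,0,-1],0,0],[[0,0,-1],0,0],[[0,0,-0.35],0,0]]'
python3 - <<'E'
from h import *
p,d,C=grab("wrist","q1");st()
p,d,C=grab("scene");cv2.imwrite("pics/q2.png",cv2.resize(p[130:300,200:400],None,fx=3,fy=3)[:,:,::-1])
p,d,C=grab("side");cv2.imwrite("pics/q3.png",cv2.resize(p[130:300,200:400],None,fx=3,fy=3)[:,:,::-1])
E
```

```text
time_s: 54.7
position: [0.5647, 0.2071, 0.1201]
tool_rot: [[0.996, -0.009, 0.085], [-0.085, -0.002, 0.996], [-0.009, -1.0, -0.003]]
ft_force: [-0.0, -0.9, 0.5]
grip_width: 0.0
54.75 [0.5648 0.2072 0.1202] yaw 85.12 F [-1.3 -0.6 -1.1] w 0.0002 q [  9.  33.  75.  -0.  73. -76.]
```

View pics/q1.png

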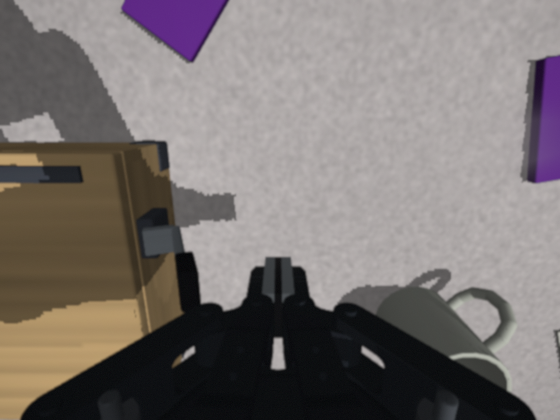

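View pics/q2.png

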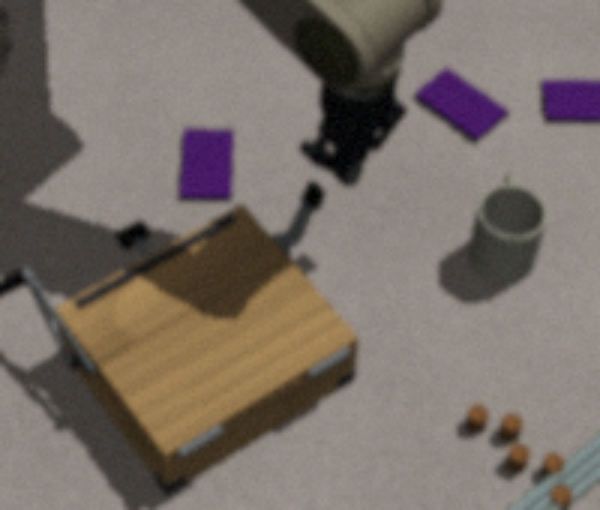

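```bash
python3 -m pendant '[[[0,0,0.3],0,0],[[-0.02,-0.3,0],0,0],[[-0.02,-0.3,0],0,0],[[-0.02,-0.3,0],0,0],[[-0.02,-0.3,0],0,0],[[-0.02,-0.3,0],0,0],[[-0.02,-0.3,0],0,0],[[-0.02,-0.3,0],0,0],[[0,0,0],0,0]]'
python3 - <<'E'
from h import *
p,d,C=grab("wrist","q4");st()
p,d,C=grab("side");cv2.imwrite("pics/q5.png",cv2.resize(p[130:300,200:400],None,fx=3,fy=3)[:,:,::-1])
E
```

```text
time_s: 55.6
position: [0.5652, 0.1485, 0.145]
tool_rot: [[0.996, 0.016, 0.084], [-0.084, 0.01, 0.996], [0.015, -1.0, 0.011]]
ft_force: [-16.9, 22.1, 66.2]
grip_width: -0.0002
55.65 [0.5652 0.1485 0.145 ] yaw 85.19 F [-17.5  21.1  65.8] w -0.0001 q [  3.  29.  77.   0.  73. -82.]
```

View pics/q4.png

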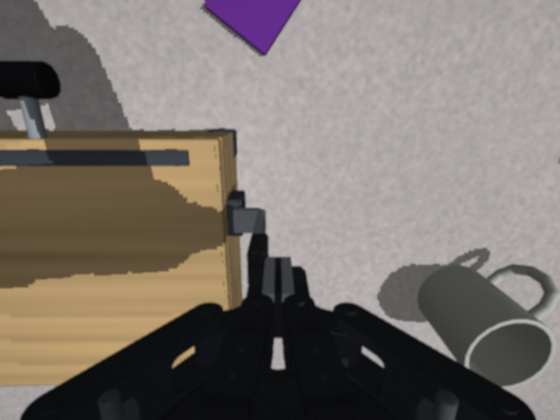

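View pics/q5.png

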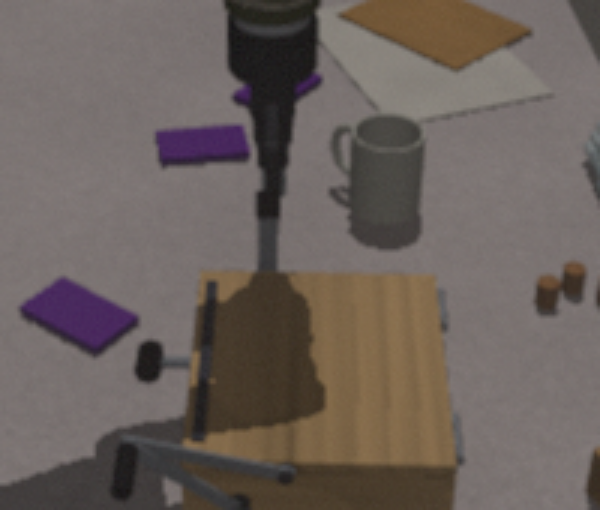

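The fingertips rode up onto the pad's end and pressed it with 66 N upward. I'll lift off, back out, and come in lower.

```bash
python3 -m pendant '[[[0,0,0.5],0,0],[[0.03,0.3,0.6],0,0],[[0.06,0.9,0],0,0],[[0.08,1,0],0,0],[[0,0.1,-0.5],0,0],[[0,0,-0.9],0,0],[[0,0,0],0,0],[[0,0,0],0,0]]'
python3 - <<'E'
from h import *
st()
I={}
for n in("scene","side"):
    p,d,C=grab(n); X=cloud(C,d);z=X[...,2];hsv=cv2.cvtColor(p,cv2.COLOR_RGB2HSV)
    b=((hsv[...,2]<45)&(abs(X[...,0]-.565)<.03)&(abs(X[...,1]-.15)<.04)&(z>.06)&(z<.17)).astype(np.uint8)
    for c in cv2.findContours(b,0,2)[0]:
        if cv2.contourArea(c)<5: continue
        mm=np.zeros_like(b);cv2.drawContours(mm,[c],-1,1,-1);v,u=np.nonzero(mm)
        print(n,"  blk",u.mean().round(1),v.mean().round(1),len(u),X[mm>0].min(0).round(3),X[mm>0].max(0).round(3))
    cv2.imwrite(f"pics/r1{n}.png",cv2.resize(p[130:300,200:400],None,fx=3,fy=3)[:,:,::-1])
grab("wrist","r1w")
E
```

```text
time_s: 56.37
position: [0.5675, 0.2132, 0.125]
tool_rot: [[0.996, -0.003, 0.085], [-0.085, -0.001, 0.996], [-0.003, -1.0, -0.001]]
ft_force: [0.2, -0.3, 0.1]
grip_width: 0.0002
56.37 [0.5675 0.2132 0.125 ] yaw 85.11 F [ 0.2 -0.3  0.1] w 0.0002 q [  9.  33.  74.  -0.  73. -76.]
scene   blk 297.6 197.4 28 [0.552 0.13  0.11 ] [0.57  0.137 0.162]
side   blk 289.0 198.5 56 [0.553 0.126 0.126] [0.569 0.138 0.154]
```

View pics/r1scene.png

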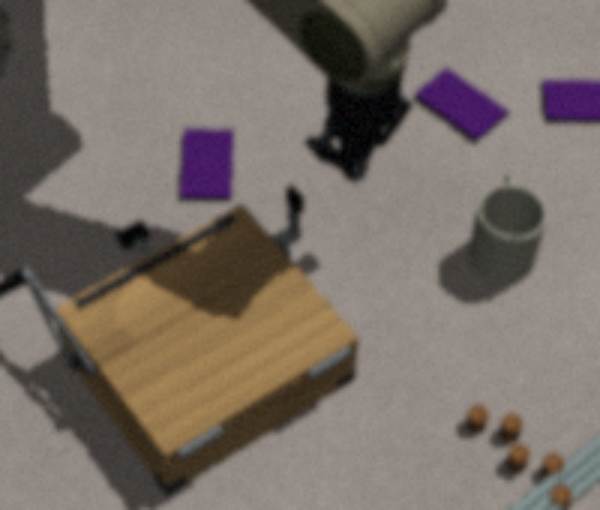

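View pics/r1w.png

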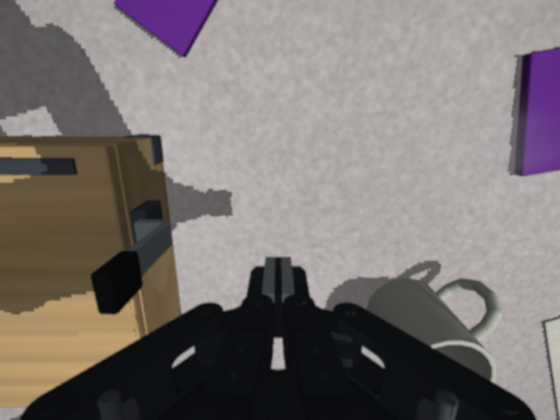

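The clamp now stands about upright, with its pad at y 0.126–0.138 and its top near z 0.155. I'll push again with the tip 30 mm below the pad's top.

```bash
python3 -m pendant '[[[-0.03,-0.5,0],0,0],[[-0.03,-0.5,0],0,0],[[-0.03,-0.4,0],0,0],[[-0.03,-0.3,0],0,0],[[-0.02,-0.3,0],0,0],[[-0.02,-0.3,0],0,0],[[-0.02,-0.3,0],0,0],[[0,0,0],0,0]]'
python3 - <<'E'
from h import *
st();grab("wrist","r2w")
p,d,C=grab("scene");cv2.imwrite("pics/r2.png",cv2.resize(p[130:300,200:400],None,fx=3,fy=3)[:,:,::-1])
E
```

```text
time_s: 57.18
position: [0.5627, 0.1345, 0.1258]
tool_rot: [[0.996, 0.0, 0.086], [-0.086, -0.0, 0.996], [0.0, -1.0, -0.0]]
ft_force: [0.4, 0.5, 0.6]
grip_width: -0.0003
57.18 [0.5627 0.1345 0.1258] yaw 85.08 F [0.4 0.5 0.6] w -0.0003 q [  2.  30.  79.  -0.  71. -83.]
```

View pics/r2w.png

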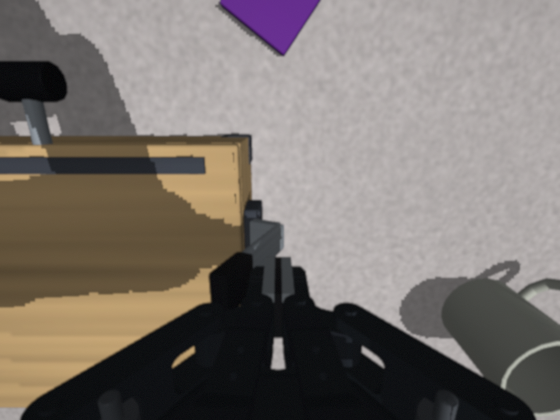

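```bash
python3 -m pendant '[[[-0.02,-0.25,0],0,0],[[-0.02,-0.25,0],0,0],[[-0.02,-0.25,0],0,0],[[-0.02,-0.25,0],0,0],[[0,0,0],0,0]]'
python3 -m pendant '[[[-0.02,-0.25,0],0,0],[[-0.02,-0.25,0],0,0],[[-0.02,-0.25,0],0,0],[[0,0,0],0,0]]'
python3 - <<'E'
from h import *
st();grab("wrist","r3w")
p,d,C=grab("scene");cv2.imwrite("pics/r3.png",cv2.resize(p[130:300,200:400],None,fx=3,fy=3)[:,:,::-1])
E
```

```text
time_s: 57.7
position: [0.5601, 0.1045, 0.1255]
tool_rot: [[0.996, -0.0, 0.086], [-0.086, -0.0, 0.996], [-0.0, -1.0, -0.001]]
ft_force: [0.5, -0.1, 0.6]
grip_width: -0.0001
time_s: 58.03
position: [0.5584, 0.082, 0.1256]
tool_rot: [[0.996, 0.0, 0.086], [-0.086, -0.001, 0.996], [0.0, -1.0, -0.001]]
ft_force: [0.0, -1.0, -0.6]
grip_width: 0.0001
58.03 [0.5584 0.082  0.1256] yaw 85.08 F [ 0.  -1.  -0.6] w 0.0001 q [ -4.  29.  81.  -0.  70. -89.]
```

View pics/r3w.png

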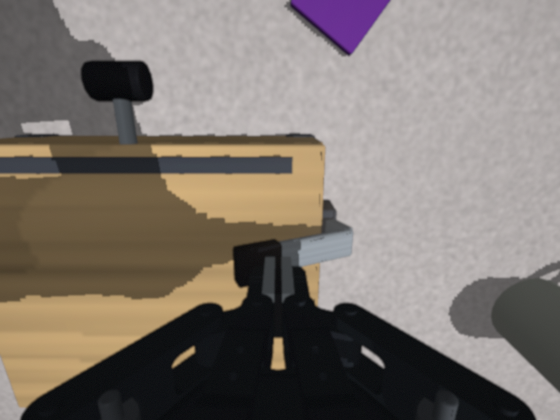

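View pics/r3.png

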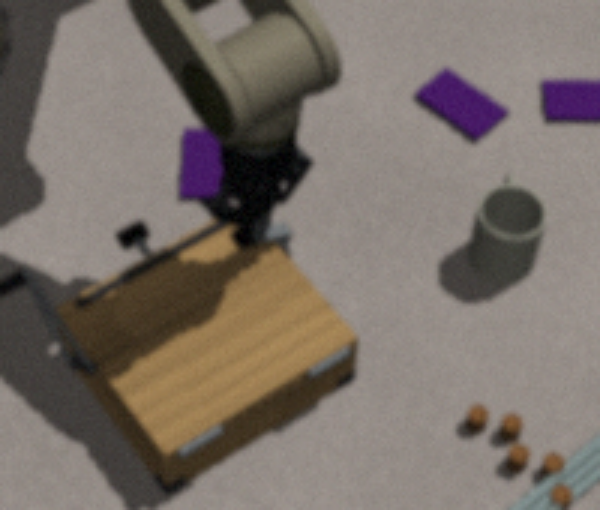

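The clamp is past vertical and folding onto the lid. I'll sweep in to the pad and press straight down.

```bash
python3 -m pendant '[[[-0.02,-0.25,0.02],0,0],[[-0.02,-0.25,0],0,0],[[-0.02,-0.25,0],0,0],[[-0.02,-0.2,0],0,0],[[0,0,0],0,0]]'
python3 -m pendant '[[[0,0,-0.2],0,0],[[0,0,-0.2],0,0],[[0,0,-0.15],0,0],[[0,0,0],0,0]]'
python3 - <<'E'
from h import *
st();grab("wrist","r4w")
E
```

```text
time_s: 58.55
position: [0.556, 0.0536, 0.1261]
tool_rot: [[0.996, -0.0, 0.086], [-0.086, -0.0, 0.996], [-0.0, -1.0, -0.0]]
ft_force: [0.5, -0.2, -0.7]
grip_width: 0.0006
time_s: 58.88
position: [0.5554, 0.0553, 0.1082]
tool_rot: [[0.996, -0.002, 0.084], [-0.084, 0.0, 0.996], [-0.002, -1.0, 0.0]]
ft_force: [-1.1, -0.3, -0.0]
grip_width: -0.0002
58.88 [0.5554 0.0553 0.1082] yaw 85.15 F [-1.1 -0.3 -0. ] w -0.0002 q [ -6.  29.  84.   0.  67. -92.]
```

View pics/r4w.png

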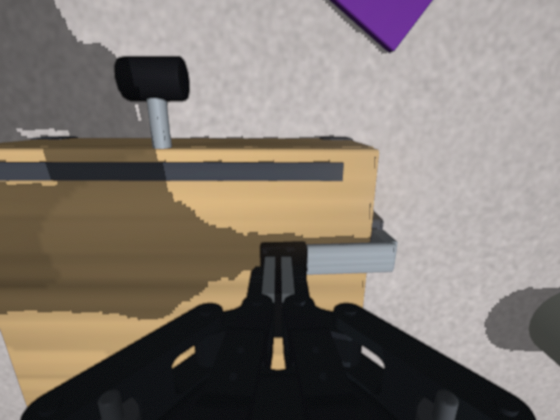

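```bash
python3 -m pendant '[[[0,0,-0.08],0,0],[[0,0,-0.08],0,0],[[0,0,0],0,0]]';python3 -m pendant '[[[0,0,-0.05],0,0],[[0,0,-0.03],0,0],[[0,0,0],0,0]]'
```

```text
time_s: 59.18
position: [0.5559, 0.0551, 0.1044]
tool_rot: [[0.996, -0.0, 0.085], [-0.085, 0.0, 0.996], [-0.0, -1.0, 0.0]]
ft_force: [-0.1, -0.2, 0.0]
grip_width: 0.0001
time_s: 59.43
position: [0.5561, 0.055, 0.103]
tool_rot: [[0.996, 0.001, 0.085], [-0.085, -0.0, 0.996], [0.001, -1.0, -0.0]]
ft_force: [-2.4, -0.8, 4.8]
grip_width: 0.0001
```

```bash
python3 -m pendant '[[[0,0,-0.04],0,0],[[0,0,-0.03],0,0],[[0,0,0],0,0]]'
```

```text
time_s: 59.68
position: [0.5563, 0.0549, 0.1027]
tool_rot: [[0.996, 0.002, 0.084], [-0.084, -0.001, 0.996], [0.002, -1.0, -0.0]]
ft_force: [-7.0, -1.0, 19.8]
grip_width: -0.0002
```

At the clamp's stop (20 N at z 0.1027, against the expected pad top of 0.103). I'll retract and check everything.

```bash
python3 -m pendant '[[[0,0,0.3],0,0],[[0,0,0.7],0,0],[[0,0,1],0,0],[[0,0,1],0,0],[[-0.5,0.5,1],0,0],[[-0.8,1,0.5],0,0],[[-0.8,1,0],0,0],[[-0.8,1,0],0,0],[[-0.8,1,0],0,0],[[0,0,0],0,0],[[0,0,0],0,0]]'
python3 - <<'E'
from h import *
for n in("scene","side"):
    p,d,C=grab(n,"s1"+n); X=cloud(C,d);z=X[...,2];hsv=cv2.cvtColor(p,cv2.COLOR_RGB2HSV)
    near=(X[...,0]>.4)&(X[...,0]<.85)&(abs(X[...,1])<.25)
    m=near&(abs(X[...,0]-.52)<.015)&(abs(X[...,1]+.03)<.04)&(hsv[...,1]>70)
    print(n,"lid z",np.median(z[m]))
    b=((hsv[...,2]<45)&near&(z>.06)&(z<.17)).astype(np.uint8)
    for c in cv2.findContours(b,0,2)[0]:
        if cv2.contourArea(c)<5: continue
        mm=np.zeros_like(b);cv2.drawContours(mm,[c],-1,1,-1);v,u=np.nonzero(mm)
        print("  blk",u.mean().round(1),v.mean().round(1),len(u),np.median(X[mm>0],0).round(3))
    a=cv2.imread(f"pics/a_{n}.png");q=p[:,:,::-1]
    D=cv2.absdiff(a,q).max(2)
    r=(slice(305,360),slice(165,215)) if n=="scene" else (slice(330,410),slice(355,410))
    r2=(slice(185,225),slice(355,385)) if n=="scene" else (slice(160,212),slice(308,345))
    print("bottle diff",np.median(D[r]),np.percentile(D[r],95),"mug diff",np.median(D[r2]),np.percentile(D[r2],95))
E
```

```text
time_s: 60.6
position: [0.444, 0.1912, 0.2357]
tool_rot: [[0.997, 0.001, 0.082], [-0.082, 0.0, 0.997], [0.001, -1.0, 0.0]]
ft_force: [-0.2, -0.7, -0.8]
grip_width: -0.0003
scene lid z 0.08915481508215184
  blk 201.2 224.8 67 [ 0.439 -0.154  0.116]
  blk 277.2 216.0 41 [0.557 0.057 0.104]
  blk 243.4 208.3 49 [ 0.457 -0.007  0.089]
bottle diff 6.0 35.099999999999454 mug diff 5.0 10.0
side lid z 0.08852191123991288
  blk 294.5 288.8 13 [ 0.556 -0.142  0.082]
  blk 241.3 286.4 121 [ 0.438 -0.163  0.116]
  blk 249.2 250.1 87 [ 0.454 -0.012  0.089]
  blk 288.1 229.4 55 [0.554 0.051 0.103]
bottle diff 4.0 7.0 mug diff 4.0 7.0
```

View pics/s1side.png

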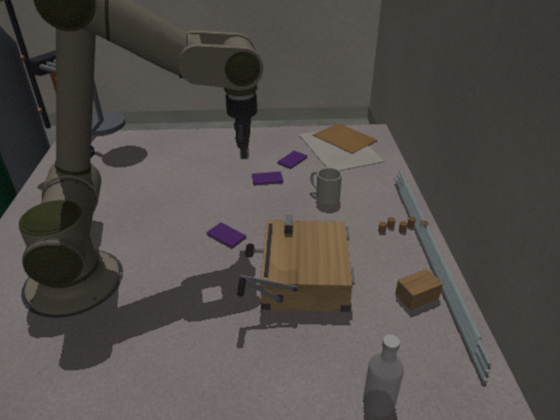

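View pics/s1scene.png

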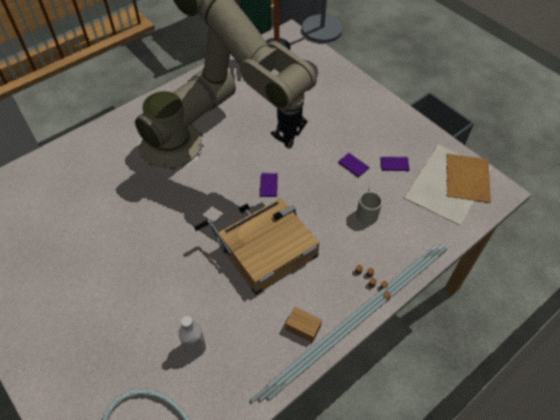

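The lid is shut and the clamp is down on it, pad at scene (277,216) with z ≈ 0.103. No dark plates are left out, and the bottle, mug and purple plates haven't moved. The bottle patch in the scene view does differ at its edge, but only where the plate lay beside it. I'm handing the job in.

```bash
python3 -c "
from rig import env
print(env.close_job())"
```

```text
the job is handed in; nothing more can be done
None
```

I raised the lid and locked the stay past straight (knob about 0.113 m above the bench). Then I stacked all four graphite plates flat between the dowels and broke the knee. I lowered the lid by its handle until it was shut and pressed the clamp down to its stop. The job was handed in at about 60.7 s; no verdict came back.

**Last checks:**
- **Pile:** before I shut the lid, its top was about 48 mm above the bench, as four plates on the floor should be. The overhead picture showed it centred between the dowels. My automatic check of the pile was muddied by dowels and fingers in the mask, so only its lower reading (0.0479 m) agreed.
- **Lid and clamp:** the lid's top is level, as at the start. The clamp pad's top is at about 0.103 m, as described.
- **Bottle and mug:** unmoved in the side view. In the overhead view the bottle's surroundings differ at one edge, which I put down to the plate taken from beside it. The purple plates look untouched.

**What went wrong:**
- **Clamp:** on the first push the fingertips rode up onto the pad's end and pressed with about 66 N (up to 72 N in total at the wrist, under the 120 N limit). I backed out and pushed again lower down, with almost no force.
- **Stay:** pushing it against its stop reached about 52 N at the wrist, through the fingertips holding the knob as far as I could see.

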